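# Swap two bottles in a slanted bottle station and shut its cover

## Robot

A 7-joint arm with a two-finger parallel gripper is mounted at the origin on a cart in front of the work surface, level with it; the furniture and walls round the work are solid. World frame = base frame: x ahead of the robot, y to its left, z up, the work surface at z = 0. Lengths are in m, angles in rad, forces in N, time in s.
With the tool pointing down it reaches from about 0.4 to 0.85 m from the base axis. Payload 10.4 kg.
Tool frame: the origin (TCP) lies at the very end of the fingers, on their centre line; the grasp point (between the pads) lies 19 mm behind it; y points along the fingers, x is the direction in which the jaws open and shut, and the axes are right-handed (so a half turn about y gives the same grasp; the last joint's range is limited). The gripper opens to 87 mm and grips with 3 to 60 N. Pads are 19 mm wide; open, the fingers measure 117 mm over their backs; the gripper's body (75 mm by 190 mm) begins 51 mm behind the grasp point.
Start: joints at [1.309, 0.332, -0.065, 1.46, 0.022, 1.35, -0.088], TCP at [0.148, -0.607, 0.223] pointing down, gripper open.
Joint ranges: [-2.6, 2.6], [-0.5, 2.12], [-1.47, 1.34], [0.16, 2.42], [-1.27, 4.41], [0.06, 2.06], [-2.6, 2.6]. Speed limits (rad/s): [2.22, 2.22, 2.79, 2.79, 3.14, 3.14, 3.14].

## Interface

Orientations are given as a unit quaternion [x, y, z, w].
In Python, from plant import env gives the robot as it stands.
- The arm moves only by the tool carry_out, never from a script. Its argument "moves" is a list of rows, each a list of 3 entries, a list of its own where there are three numbers: the shift along the tool's x, y, z in cm, then the turn about the tool's y in rad, then the closure, from 0 (fully open) to 1 (shut). A call has 1 to 10 rows; each row is the pose to reach, as a shift and turn from the pose commanded when the call began, along the tool's axes at that moment; what a row does not reach only later rows make up. A row lasts 1/10 s, in which the tool goes at most 50 mm and 8.59 degrees, less where a joint would pass 70% of its speed; a pose out of reach is approached as far as the arm can. A call with a gripper value outside its range is refused whole. The fingers move at their own pace and stop on an object; the grip force is fixed at half the most. Time passes only in rows, so rows that repeat a pose let the fingers close. It gives the time, the measured TCP pose, the force and the opening at its end, in the units of the state.
- env.read_state(): the state, without advancing time (a new reading comes with each control period).
- env.capture(name): name is "side" or "top"; returns a dict with "color" (420x560x3 uint8, red, green, blue), "range_z" (420x560 float32, m along the optical axis (not along the pixel's ray), 0 where there is no reading), "fov_y" (degrees; the focal length in pixels is half the picture's height over the tangent of half this angle, whatever the lens; pixels are square), "cx", "cy" (the principal point, pixels), "extrinsics" (4x4, takes a point from camera to world coordinates). Camera axes: x right, y down, z forward; pixel columns grow to the right and rows downward; lengths in m; the calibration is good to about 2 mm. A picture is of the moment at which its call begins.
- env.job_done(): hands the job in, once; it reports no verdict.
Trained networks look in the newest picture that a camera, given by its name, has taken for a name from the list of things; names that differ only in an ending like _2 or _b are one class to them, and where a whole thing is asked for, a point or a joint stands for the part that bears it (a point fixed in the world has none). Each returns a list of dicts, best first, with "conf" (0 to 1); they miss things now and then, are a little off and sometimes report something else, mostly with a low value. They report only what shows in the picture. A call takes as long as a camera call.
- env.regions_of(camera, thing): "mask" (420x560 bool, what is visible of it) and "extent" ([centre column, centre row, width, height] in pixels, round what is visible of it).
- env.landmark_of(camera, thing): "centre" ([column, row] in pixels: a listed point, or the origin of a listed thing).
The state is a dict: "time": time; "joint_pos": joint angles; "qvel": joint speeds; "joint_torque": joint torques, N m; "ee_pos": TCP position; "eef_rot": TCP orientation; "ft_force": force on the tool from outside, world axes, zero at the start; "ft_torque": the same for the moment, N m; "gripper_width": opening from 0.0 (shut) to 1.0 (fully open).
Only numpy, scipy, OpenCV 4.12 (cv2) and the standard library are available. Lean on these libraries where they do the work, as an engineer would, in place of code of your own. Each camera call takes 0.05 s, during which the arm holds its last target.

## Task

The two bottles in the slanted bottle station were put back the wrong way round: swap them, so that the blue-cap bottle leans fully home in the bay with the blue tag and the orange-cap bottle in the bay with the orange tag. Set them down gently, without letting them drop, then swing the station's cover all the way shut, so that its tab drops behind the front rail. Keep the bottles from falling over and leave the other things on the bench where they are.

Things in the scene. Friction and masses are not known exactly. Their poses are not given: they have to be found in the camera images.
- station: white sheet-metal bottle station fixed to the bench, 190 deep x 222 wide x 222 mm high. Origin: on the bench under its middle; x to its back, y to its left as the robot sees it, z up. Two bays, centred 60 mm either side of its middle. Each holds a bottle leaning 30 degrees from vertical, cap towards the front: the bay's axis points, up, along (-0.5, 0, 0.866) in the station's frame
- blue_tag: blue plastic clip-on tag, 66 mm wide, fixed on the front rail in front of the blue-cap bottle's proper bay (left or right varies). Origin: middle of the rail's top under the tag. Its axes are parallel to the station's
- orange_tag: orange plastic clip-on tag, 66 mm wide, fixed on the front rail in front of the orange-cap bottle's proper bay. Origin and axes as for the blue tag
- blue_seat (a point): bay axis on the foot plate of the blue-tagged bay: seated, the blue-cap bottle's underside centre lies 2 mm behind it, the orange one's 3 mm before it. A bay is a black V cradle under the lower 95 mm of the bottle plus this foot plate, open at the back. Cheeks end 88 mm up the axis; only the front rail (62 mm in front of the axis) and the hinge bar (62 mm behind it) stand higher, to 165 mm
- orange_seat (a point): the same point in the bay with the orange tag. At the station's outer sides, 46 mm from a bay's axis, thin arms 16 mm deep carry the rail (in front) and the hinge bar (behind); between these arms the sides are open above the cheeks, so fingers that straddle a cap along the station's y have room
- blue_bottle: clear bottle with a BLUE screw cap, 69 mm across, 129 mm high, 0.2 to 0.37 kg; cap 43 mm across, 108 to 129 mm above the underside, fixed to the bottle: grip it there, firmly. Origin: centre of its underside; z along its axis to the cap. Starts leaning in the orange-tagged bay
- orange_bottle: white plastic bottle with an ORANGE screw cap, 60 mm across, 146 mm high, 0.15 to 0.27 kg; cap 43 mm across, 122 to 146 mm above the underside, fixed to the bottle: grip it there, firmly. Origin: centre of its underside; z along its axis to the cap. Starts leaning in the blue-tagged bay
- cover (a joint): angle of the aluminium cover, rad: 0 = shut (across the tops of both bays, square to their axes, dark tab down behind the front rail), grows as it swings up and back; upright at 2.09, starts open at 1.85 to 2.15, stop at 2.5. Friction hinge: stays where left, about 3 N at the edge moves it. Shut, it clears a seated orange-cap bottle by 10 mm, so it shuts only over seated bottles
- cover_hinge (a point): middle of the cover's hinge axis, which runs along the station's y, at (0.015, 0, 0.213) in the station's frame
- cover_edge (a point): middle of the cover's free edge, 116 mm from the hinge axis; the sheet is 198 mm wide and 3 mm thick, with a 9 mm lip along its upper/outer face 12 mm short of the edge
- specimen_pot: specimen pot with a red screw cap, 46 mm across, 57 mm high; bystander. Origin: centre of its underside
- amber_vial: small vial with a yellow-orange cap, 25 mm across, 60 mm high, much smaller than the bottles; bystander. Origin: centre of its underside
- red_tube: conical tube with a red cap lying on the bench, 120 mm long (along its y), 21 mm across; bystander. Origin: centre of its underside
- blue_tube: conical tube with a blue cap lying on the bench, 120 mm long (along its y), 21 mm across; bystander. Origin: centre of its underside

How it is judged:
By the outcome, as a careful person would: the job done as asked, in the order asked, and still so for the second after the job is handed in, with the robot touching nothing.
It also fails if it takes over 69 s, if anything falls off the work surface, if the arm or the gripper's body presses on something with over 40 N, if the wrist force passes 120 N, or if a joint passes its speed limit or range.

## Working session

There is one attempt and no reset: what is moved stays moved. The work goes in short steps, Python scripts to look and compute and a tool call to move; the robot and the scene stay as the last step left them, time stands still between calls to the robot, and variables do not carry over. Pictures are saved under pics/ and viewed, and the job is handed in when it is done.

Besides the shell and the picture viewer there is one more tool, called after "Request:" as a command line: name --argument value ..., lists and objects as JSON in quotes. carry_out: Moves the arm, as the interface text tells. Its arguments: {"type":"object","properties":{"moves":{"type":"array"}},"required":["moves"]}

```bash
mkdir -p pics; ls
cat > h.py <<'E'
import numpy as np, cv2
from plant import env
from scipy.spatial.transform import Rotation as R
def K(c):
    h=c["color"].shape[0]; f=h/2/np.tan(np.radians(c["fov_y"])/2); return f,c["cx"],c["cy"]
def save(c,n): cv2.imwrite(f"pics/{n}.png",c["color"][:,:,::-1])
def cloud(c):
    f,cx,cy=K(c); z=c["range_z"]; v,u=np.mgrid[:z.shape[0],:z.shape[1]]
    P=np.stack([(u-cx)/f*z,(v-cy)/f*z,z,np.ones_like(z)],-1)@c["extrinsics"].T
    P=P[...,:3]; P[z<=0]=np.nan; return P
def ray(c,u,v):
    f,cx,cy=K(c); d=c["extrinsics"][:3,:3]@np.array([(u-cx)/f,(v-cy)/f,1]); return c["extrinsics"][:3,3],d
def proj(c,p):
    f,cx,cy=K(c); q=np.linalg.inv(c["extrinsics"])@np.append(p,1); return np.array([f*q[0]/q[2]+cx,f*q[1]/q[2]+cy])
E
python3 - <<'E'
from h import *
s=env.read_state()
for k in s: print(k,np.round(s[k],4))
print(np.round(R.from_quat(s["eef_rot"]).as_matrix(),3))
for n in("side","top"):
    c=env.capture(n); save(c,n+"0"); np.savez(f"{n}0.npz",**c)
    print(n,c["fov_y"],c["cx"],c["cy"],np.round(c["extrinsics"],3).tolist())
    for t in["station","blue_tag","orange_tag","blue_seat","orange_seat","blue_bottle","orange_bottle","cover_hinge","cover_edge","specimen_pot","amber_vial","red_tube","blue_tube"]:
        print(t,[(np.round(d["centre"]),round(d["conf"],2)) for d in env.landmark_of(n,t)[:2]])
E
```

```text
pics
time 0.0
joint_pos [ 1.3094  0.3329 -0.0647  1.4609  0.0216  1.3499 -0.0885]
qvel [ 0.0006 -0.0013 -0.0004  0.0003  0.0021 -0.0002 -0.0012]
joint_torque [-1.20000e-03 -6.23247e+01  2.44000e-02 -3.89892e+01 -6.14000e-02
  3.97000e-02  1.00000e-04]
ee_pos [ 0.1477 -0.6069  0.2218]
eef_rot [-0.5557  0.4373 -0.4365  0.5563]
ft_force [0.5055 0.0723 0.6268]
ft_torque [-0.0565 -0.0107  0.0376]
gripper_width 0.9979
[[ 0.237 -0.     0.972]
 [-0.972  0.001  0.237]
 [-0.001 -1.    -0.   ]]
side 57.2748475417517 275.5627740869625 203.22505576443496 [[-0.614, 0.701, -0.362, 0.766], [0.789, 0.548, -0.277, -0.034], [0.004, -0.456, -0.89, 0.887], [0.0, 0.0, 0.0, 1.0]]
station [(array([278., 246.]), 0.7)]
blue_tag [(array([337., 221.]), 0.43)]
orange_tag [(array([302., 177.]), 0.51)]
blue_seat [(array([255., 228.]), 0.48)]
orange_seat []
blue_bottle [(array([256., 229.]), 0.62), (array([290., 172.]), 0.61)]
orange_bottle [(array([281., 267.]), 0.76)]
cover_hinge [(array([274., 209.]), 0.7)]
cover_edge [(array([287., 172.]), 0.98)]
specimen_pot []
amber_vial []
red_tube [(array([213., 205.]), 0.53), (array([335., 222.]), 0.44)]
blue_tube [(array([224., 192.]), 0.57)]
top 50.760388675391255 283.82311654472363 212.78076269191303 [[-0.007, -0.998, 0.062, 0.39], [-1.0, 0.006, -0.012, -0.28], [0.011, -0.062, -0.998, 0.985], [0.0, 0.0, 0.0, 1.0]]
station [(array([255., 195.]), 0.96)]
blue_tag [(array([204., 223.]), 0.52)]
orange_tag [(array([265., 245.]), 0.85), (array([307., 260.]), 0.25)]
blue_seat [(array([264., 244.]), 0.53)]
orange_seat []
blue_bottle [(array([286., 186.]), 0.83)]
orange_bottle [(array([231., 166.]), 0.76), (array([320., 238.]), 0.69)]
cover_hinge [(array([251., 177.]), 0.9), (array([347., 211.]), 0.49)]
cover_edge [(array([243., 178.]), 0.55)]
specimen_pot []
amber_vial [(array([320., 241.]), 0.44)]
red_tube [(array([342., 186.]), 0.9), (array([234., 168.]), 0.55)]
blue_tube [(array([348., 209.]), 0.61)]
```

View pics/side0.png

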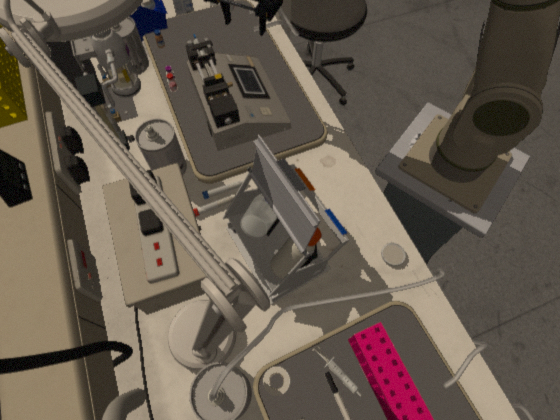

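View pics/top0.png

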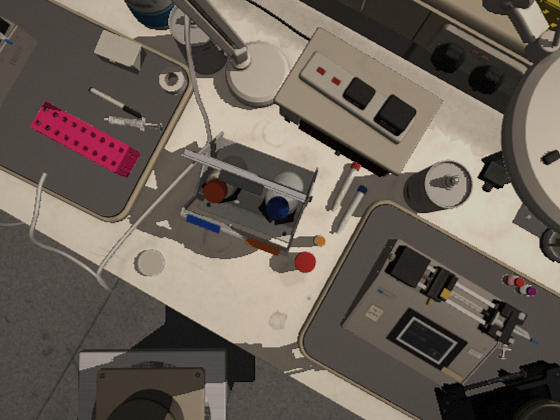

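Run:
```python
from h import *
for n,(a,b,x,y) in {"top":(130,100,230,172),"side":(180,120,200,190)}.items():
    c=dict(np.load(n+"0.npz")); im=c["color"][b:b+y,a:a+x,::-1]
    k=3; cv2.imwrite(f"pics/{n}0z.png",cv2.resize(im,None,fx=k,fy=k,interpolation=cv2.INTER_CUBIC))
c=dict(np.load("top0.npz")); P=cloud(c)
for nm,(u,v) in dict(blue_tag=(203,223),orange_tag=(262,245),ocap=(213,189),bcap=(278,208),coverL=(190,154),coverR=(305,197),pot=(305,262),vial=(319,241),rtube=(345,185),btube=(350,208),disc=(150,262)).items():
    print(nm,np.round(np.nanmedian(P[v-1:v+2,u-1:u+2].reshape(-1,3),axis=0),4))
hsv=cv2.cvtColor(c["color"],cv2.COLOR_RGB2HSV)
for nm,(u,v),col in [("ocap",(213,189),0),("bcap",(278,208),110),("btag",(203,223),108),("otag",(262,245),8)]:
    m=np.zeros(hsv.shape[:2],bool); m[v-20:v+20,u-25:u+25]=1
    d=np.abs(hsv[...,0].astype(int)-col);d=np.minimum(d,180-d)
    m&=(d<12)&(hsv[...,1]>120); Q=P[m]; print(nm,m.sum(),np.round(np.nanmedian(Q,0),4),np.round(np.nanpercentile(Q,[3,97],axis=0),3).tolist())
```

```text
blue_tag [ 0.4231 -0.1375  0.1532]
orange_tag [ 0.3812 -0.2481  0.156 ]
ocap [ 0.4848 -0.1588  0.1734]
bcap [ 0.4499 -0.2783  0.1601]
coverL [ 0.5215 -0.1453  0.3171]
coverR [ 0.463  -0.3256  0.2184]
pot [ 0.3442 -0.3338  0.0571]
vial [ 0.3877 -0.3635  0.0581]
rtube [ 0.5101 -0.4258  0.0183]
btube [ 0.4593 -0.4359  0.0175]
disc [0.3444 0.0017 0.0126]
ocap 474 [ 0.4822 -0.1619  0.169 ] [[0.464, -0.181, 0.132], [0.502, -0.141, 0.178]]
bcap 434 [ 0.4496 -0.2765  0.1579] [[0.432, -0.295, 0.107], [0.469, -0.257, 0.167]]
btag 250 [ 0.4229 -0.1373  0.1529] [[0.408, -0.166, 0.148], [0.436, -0.109, 0.157]]
otag 265 [ 0.3793 -0.248   0.1532] [[0.366, -0.278, 0.148], [0.394, -0.22, 0.157]]
```

View pics/top0z.png

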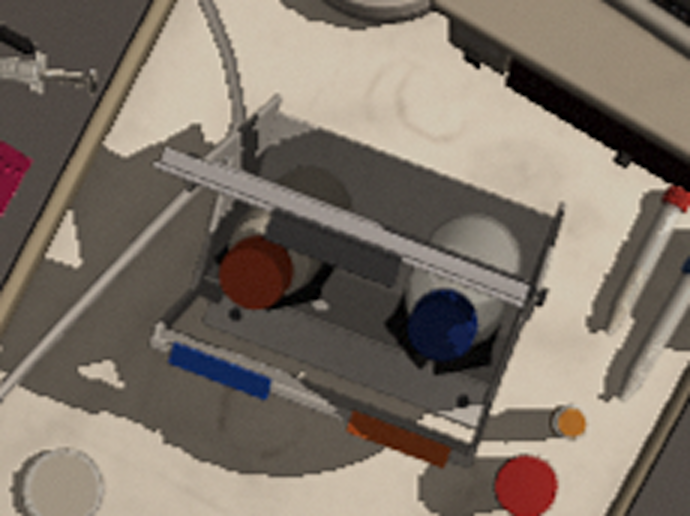

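View pics/side0z.png

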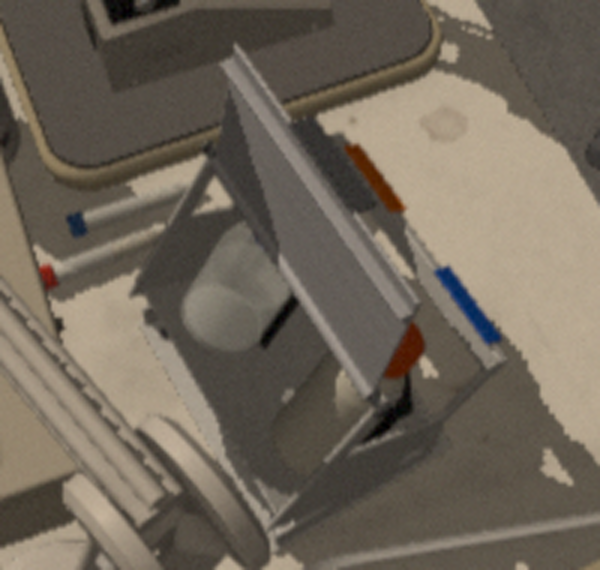

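Run:
```python
from h import *
c=dict(np.load("top0.npz")); P=cloud(c)
hsv=cv2.cvtColor(c["color"],cv2.COLOR_RGB2HSV)
y=np.array([.3665,.9304,0]);x=np.array([.9304,-.3665,0]);z=np.array([0,0,1])
n=-.5*x+.866*z;p=.866*x+.5*z
def ex(v): return np.array([v@x,v@y,v@z])
for nm,(u,v),col in [("ocap",(213,189),0),("bcap",(278,208),110)]:
    m=np.zeros(hsv.shape[:2],bool); m[v-20:v+20,u-25:u+25]=1
    d=np.abs(hsv[...,0].astype(int)-col);d=np.minimum(d,180-d)
    m&=(d<12)&(hsv[...,1]>120); Q=P[m];Q=Q[np.isfinite(Q).all(1)]
    a=Q@n; print(nm,np.percentile(a,[5,25,50,75,90,97]).round(4))
    t=Q[a>np.percentile(a,50)-.003]
    o=t.mean(0);_,_,vt=np.linalg.svd(t-o); print("normal stn",ex(vt[2]*np.sign(vt[2][2])).round(3))
    e=np.c_[t@p,t@y].astype(np.float32); (cc,r)=cv2.minEnclosingCircle(e); lo,hi=np.percentile(e,[1,99],axis=0)
    at=np.median(t@n); print("circ",cc,r,"box",(hi-lo),(lo+hi)/2)
    C=p*(lo+hi)[0]/2+y*(lo+hi)[1]/2+n*at; print("top centre",C.round(4))
    C=p*cc[0]+y*cc[1]+n*at
    L={"ocap":.146,"bcap":.129}[nm]; print("underside",(C-n*L).round(4), "stn", ex(C-n*L).round(4))
# cover
m=np.zeros(hsv.shape[:2],bool); m[140:205,180:312]=1
Q=P[m];Q=Q[(Q[:,2]>.2)]; o=Q.mean(0); print("cover pts",len(Q)); 
E_=np.array([ex(q) for q in Q]); 
for zz in np.arange(.2,.34,.01):
    k=(abs(E_[:,2]-zz)<.005); 
    if k.sum()>5: print(round(zz,3),k.sum(),np.percentile(E_[k],[5,50,95],axis=0).round(4)[:,:2].tolist())
```

```text
ocap [-0.1251 -0.1083 -0.1057 -0.1045 -0.1038 -0.1028]
normal stn [-0.488 -0.011  0.873]
circ (0.520903468132019, 0.027795011177659035) 0.021467098966240883 box [0.03849798 0.03919113] [0.52143279 0.02784217]
top centre [ 0.4792 -0.1588  0.1697]
underside [ 0.5467 -0.1855  0.043 ] stn [0.5766 0.0278 0.043 ]
bcap [-0.1377 -0.1236 -0.122  -0.121  -0.12   -0.1192]
normal stn [-0.503 -0.017  0.864]
circ (0.5262063145637512, -0.09159360826015472) 0.021575916558504105 box [0.03950247 0.03837587] [ 0.52625921 -0.09228705]
top centre [ 0.4468 -0.2752  0.1578]
underside [ 0.507  -0.2982  0.046 ] stn [ 0.581  -0.0916  0.046 ]
cover pts 1714
0.21 77 [[0.5387, -0.1399], [0.5571, -0.0679], [0.5592, 0.0741]]
0.22 187 [[0.5486, -0.1399], [0.5568, -0.046], [0.5585, 0.0614]]
0.31 30 [[0.5364, -0.1225], [0.5381, -0.0302], [0.5413, 0.0577]]
0.32 972 [[0.5191, -0.1172], [0.538, -0.031], [0.5433, 0.0535]]
0.33 443 [[0.521, -0.1123], [0.5312, -0.0335], [0.5338, 0.0467]]
```

Run:
```python
from h import *
y=np.array([.3665,.9304,0]);x=np.array([.9304,-.3665,0]);z=np.array([0,0,1])
M=np.stack([x,y,z]); n=np.array([-.5,0,.866]);p=np.array([.866,0,.5])
O=np.array([.538,-.0319,0])
for nm in("side","top"):
    c=dict(np.load(nm+"0.npz")); S=cloud(c)@M.T-O
    f=S.reshape(-1,3); k=(abs(f[:,1])<.135)&(abs(f[:,0])<.13)&(f[:,2]>.005)&(f[:,2]<.4); f=f[k]
    print(nm,len(f))
    # histogram in xz, all y, 4mm cells
    H,xe,ze=np.histogram2d(f[:,0],f[:,2],bins=[np.arange(-.12,.121,.008),np.arange(0,.36,.008)])
    for j in range(H.shape[1]-1,-1,-1): print(f"{ze[j]:.3f}","".join(f"{int(min(v,99)):3d}" for v in H[:,j]))
    k=(f[:,2]>.19)&(f[:,2]<.24)
    g=f[k]; 
    for a in np.arange(-.11,.111,.02):
        q=g[abs(g[:,1]-a)<.01]
        if len(q): print(round(a,2),len(q),"x",np.percentile(q[:,0],[0,10,50,90,100]).round(3),"z",np.percentile(q[:,2],[0,50,100]).round(3))
```

```text
side 10339
0.344   0  0  0  0  0  0  0  0  0  0  0  0  0  0  0  0  0  0  0  0  0  0  0  0  0  0  0  0  0  0
0.336   0  0  0  0  0  0  0  0  0  0  0  0  0  0  0  0  0  0  0  0  0  0  0  0  0  0  0  0  0  0
0.328   0  0  0  0  0  0  0  0  0  0  0  0  0  0 16  0  0  0  0  0  0  0  0  0  0  0  0  0  0  0
0.320   0  0  0  0  0  0  0  0  0  0  0  0 77 99 99  3  0  0  0  0  0  0  0  0  0  0  0  0  0  0
0.312   0  0  0  0  0  0  0  0  0  0  0  0  0  0 99 99  0  0  0  0  0  0  0  0  0  0  0  0  0  0
0.304   0  0  0  0  0  0  0  0  0  0  0  0  0  0  5  0  0  0  0  0  0  0  0  0  0  0  0  0  0  0
0.296   0  0  0  0  0  0  0  0  0  0  0  0  0  0  4 99  0  0  0  0  0  0  0  0  0  0  0  0  0  0
0.288   0  0  0  0  0  0  0  0  0  0  0  0  0  0  1 99  0  0  0  0  0  0  0  0  0  0  0  0  0  0
0.280   0  0  0  0  0  0  0  0  0  0  0  0  0  0  0 99  0  0  0  0  0  0  0  0  0  0  0  0  0  0
0.272   0  0  0  0  0  0  0  0  0  0  0  0  0  0  0 99  0  0  0  0  0  0  0  0  0  0  0  0  0  0
0.264   0  0  0  0  0  0  0  0  0  0  0  0  0  0  0 99  7  0  0  0  0  0  0  0  0  0  0  0  0  0
0.256   0  0  0  0  0 
[... 8313 characters left out ...]
.018 0.018 0.019 0.021 0.021] z [0.213 0.216 0.219]
-0.07 20 x [0.018 0.018 0.02  0.021 0.021] z [0.212 0.216 0.219]
-0.05 20 x [0.018 0.018 0.019 0.021 0.021] z [0.214 0.217 0.219]
-0.03 20 x [0.018 0.018 0.019 0.021 0.021] z [0.213 0.216 0.219]
-0.01 19 x [0.018 0.018 0.019 0.02  0.021] z [0.214 0.217 0.218]
0.01 21 x [0.017 0.018 0.019 0.021 0.021] z [0.211 0.216 0.22 ]
0.03 21 x [0.017 0.018 0.019 0.021 0.021] z [0.213 0.217 0.219]
0.05 19 x [0.018 0.018 0.019 0.021 0.021] z [0.213 0.216 0.221]
0.07 20 x [0.018 0.018 0.019 0.02  0.021] z [0.214 0.216 0.218]
0.09 19 x [0.017 0.018 0.019 0.02  0.021] z [0.214 0.217 0.219]
0.11 27 x [-0.002 -0.     0.018  0.025  0.028] z [0.191 0.212 0.216]
```

Run:
```python
from h import *
c=dict(np.load("top0.npz")); P=cloud(c)
# ortho height map 2mm over x .2...8, y -.6...3
Z=np.full((330,440),np.nan); col=np.zeros((330,440,3),np.uint8)
f=P.reshape(-1,3); C=c["color"].reshape(-1,3); k=np.isfinite(f).all(1)
f=f[k];C=C[k]; r=((.80-f[:,0])/.002).astype(int); q=((.28-f[:,1])/.002).astype(int)
ok=(r>=0)&(r<330)&(q>=0)&(q<440); f=f[ok];C=C[ok];r=r[ok];q=q[ok]
o=np.argsort(f[:,2]); Z[r[o],q[o]]=f[o,2]; col[r[o],q[o]]=C[o]
g=np.nan_to_num(Z,nan=0); H=cv2.applyColorMap(np.clip(g/.06*255,0,255).astype(np.uint8),cv2.COLORMAP_JET); H[np.isnan(Z)]=0
k=np.ones((2,2)); A=cv2.dilate(col[:,:,::-1],k); H=cv2.dilate(H,k)
A=cv2.resize(A,None,fx=1.8,fy=1.8);H=cv2.resize(H,None,fx=1.8,fy=1.8)
for I in(A,H):
    for xx in np.arange(.2,.81,.1): cv2.putText(I,f"{xx:.1f}",(0,int((.8-xx)/.002*1.8)),0,.4,(255,255,255)); cv2.line(I,(0,int((.8-xx)/.002*1.8)),(792,int((.8-xx)/.002*1.8)),(255,255,255),1)
    for yy in np.arange(-.5,.21,.1): cv2.putText(I,f"{yy:.1f}",(int((.28-yy)/.002*1.8),590),0,.4,(255,255,255)); cv2.line(I,(int((.28-yy)/.002*1.8),0),(int((.28-yy)/.002*1.8),600),(255,255,255),1)
cv2.imwrite("pics/orthoA.png",A);cv2.imwrite("pics/orthoH.png",H)
```

```text
(no output)
```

View pics/orthoA.png

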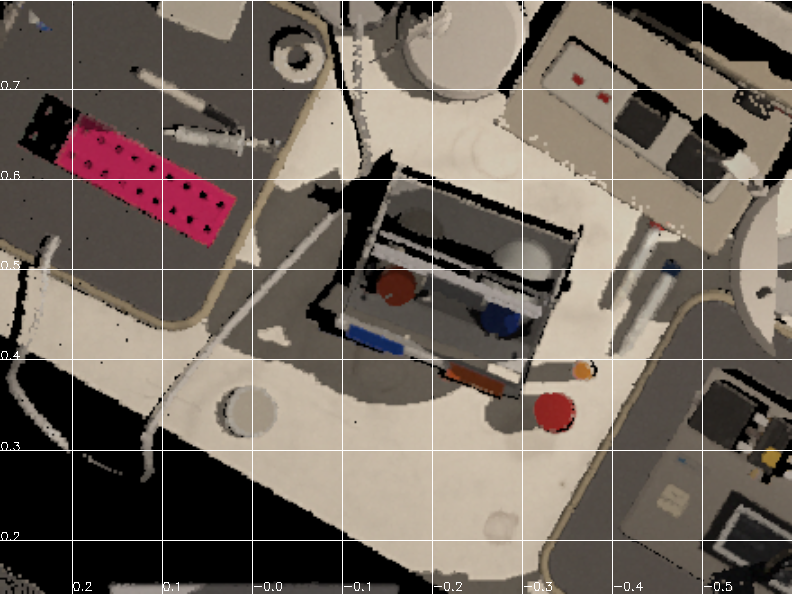

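View pics/orthoH.png

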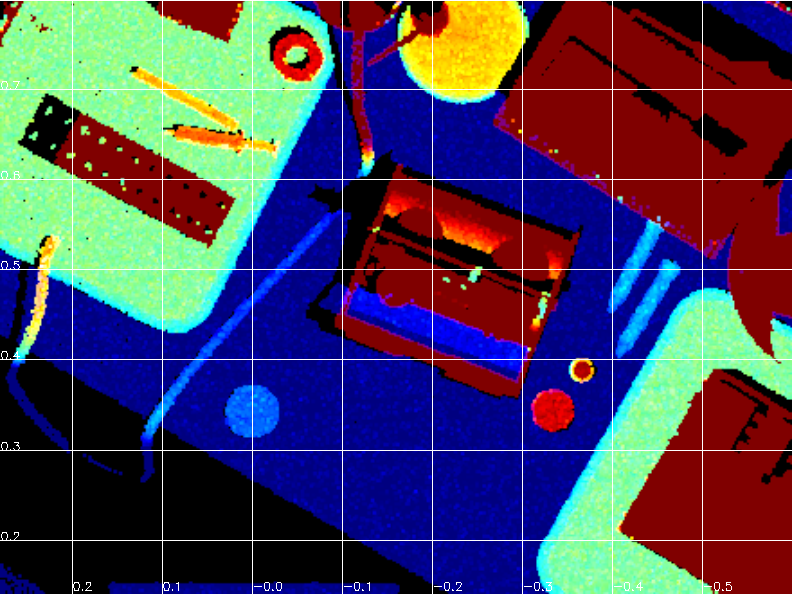

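```bash
cat >> h.py <<'E'
SY=np.array([.3665,.9304,0]);SX=np.array([.9304,-.3665,0]);SZ=np.array([0,0,1.])
M=np.stack([SX,SY,SZ]); O=np.array([.538,-.0319,0])
def stn(w): return np.asarray(w)@M.T-O
def world(s): return (np.asarray(s)+O)@M
def state(pr=True):
    s=env.read_state(); T=R.from_quat(s["eef_rot"]).as_matrix()
    if pr: print("t",round(float(s["time"]),2),"stn",stn(s["ee_pos"]).round(4),"F",(M@s["ft_force"]).round(1),"w",round(float(s["gripper_width"]),3),"turn",round(turn(T),3),"q",np.round(s["joint_pos"],2))
    return s,T
def turn(T):
    t=-SY; x=T[:,0]; a=np.arctan2(x[0]*t[1]-x[1]*t[0],x[:2]@t[:2]); return float(-a)
def shift(*tg):
    s,T=state()
    for g in tg: print(g,"->",(T.T@(world(g)-s["ee_pos"])*100).round(2))
E
python3 - <<'E'
from h import *
shift((-.09,0,.40),(-.09,0,.265))
c=dict(np.load("top0.npz")); S=stn(cloud(c)).reshape(-1,3)
k=(S[:,2]>.3)&(abs(S[:,1])<.12)&(S[:,0]<-.008)&(S[:,0]>-.1); print(S[k].min(0).round(3),S[k].max(0).round(3))
c2=dict(np.load("side0.npz")); S=np.r_[S,stn(cloud(c2)).reshape(-1,3)]
for a in np.arange(-.004,.03,.004):
    k=(abs(S[:,0]-a)<.002)&(abs(abs(S[:,1])-.11)<.008)&(S[:,2]<.24)&(S[:,2]>.1); q=S[k,2]
    if k.any(): print(round(a,3),np.sort(q)[-4:].round(4))
E
```

```text
t 1.4 stn [-0.1779 -0.4789  0.2226] F [ 0.1  0.4 -0.5] w 1.002 turn 0.614 q [ 1.31  0.33 -0.06  1.46  0.02  1.35 -0.09]
(-0.09, 0, 0.4) -> [-34.08 -17.75  34.78]
(-0.09, 0, 0.265) -> [-34.08  -4.25  34.78]
[-0.021 -0.035  0.321] [-0.008  0.035  0.329]
-0.004 [0.1213 0.1214 0.1216 0.1224]
0.0 [0.2133 0.2141 0.2142 0.2146]
0.004 [0.2152 0.2152 0.2158 0.216 ]
0.008 [0.2175 0.2182 0.2188 0.2192]
0.012 [0.2194 0.2198 0.2205 0.2206]
0.016 [0.2182 0.2183 0.2195 0.2203]
0.02 [0.217  0.2175 0.2179 0.2197]
0.024 [0.2007 0.2018 0.2022 0.2028]
0.028 [0.1931 0.1939 0.1943 0.1949]
```

Request:
carry_out --moves '[[[0,-10,0],0.1,0],[[0,-17.7,0],0.25,0],[[-4,-17.7,4],0.4,0],[[-8,-17.7,8],0.5,0],[[-12,-17.7,12],0.614,0],[[-16,-17.7,16],0.614,0],[[-20,-17.7,20],0.614,0],[[-25,-17.7,25],0.614,0],[[-30,-17.7,30],0.614,0],[[-34,-17.7,34.8],0.614,0]]'

```text
time: 2.4
ee_pos: [0.3445, -0.2863, 0.3993]
eef_rot: [0.398, -0.584, 0.585, -0.398]
ft_force: [1.5, -1.2, -0.5]
gripper_width: 0.997
```

Run:
```python
from h import *
shift((-.09,0,.265),(.018,0,.265))
```

```text
t 2.4 stn [-0.1125 -0.1082  0.3993] F [ 1.9 -0.6 -0.5] w 0.997 turn -0.0 q [ 0.91 -0.08 -0.29  1.56 -0.02  1.66 -1.33]
(-0.09, 0, 0.265) -> [-10.84  13.43   2.24]
(0.018, 0, 0.265) -> [-10.84  13.44  13.04]
```

Request:
carry_out --moves '[[[-4,3,1],0,0],[[-8,8,1.5],0,0],[[-10.8,12,2],0,0],[[-10.8,13.4,2.2],0,0],[[-10.8,13.4,2.2],0,0]]'

```text
time: 2.9
ee_pos: [0.4031, -0.194, 0.2621]
eef_rot: [-0.4, 0.586, -0.582, 0.398]
ft_force: [-0.5, -0.4, 0.5]
gripper_width: 0.998
```

Run:
```python
from h import *
shift((.018,0,.265))
```

```text
t 2.9 stn [-0.0919 -0.0009  0.2621] F [-0.3 -0.5  0.5] w 0.998 turn 0.003 q [ 0.8  -0.06 -0.43  1.82 -0.03  1.39 -1.57]
(0.018, 0, 0.265) -> [-0.06 -0.35 10.99]
```

Request:
carry_out --moves '[[[0,-0.3,3],0,0],[[0,-0.3,5],0,0],[[0,-0.3,6.5],0,0],[[0,-0.3,8],0,0],[[0,-0.3,9],0,0],[[0,-0.3,10],0,0],[[0,-0.3,11],0,0],[[0,-0.3,11],0,0]]'

```text
time: 3.7
ee_pos: [0.507, -0.2368, 0.2679]
eef_rot: [0.398, -0.585, 0.585, -0.398]
ft_force: [-1.0, 0.5, -0.2]
gripper_width: 0.998
```

Run:
```python
from h import *
shift((-.04,.06,.265),(-.03,.06,.21),(-.03,.06,.154))
for n in("side","top"):
    c=env.capture(n);save(c,n+"1")
```

```text
t 3.7 stn [ 0.0205 -0.0026  0.2679] F [-1.2  0.1 -0.2] w 0.998 turn -0.0 q [ 0.75  0.2  -0.45  1.55  0.09  1.41 -1.66]
(-0.04, 0.06, 0.265) -> [-6.25  0.29 -6.06]
(-0.03, 0.06, 0.21) -> [-6.25  5.79 -5.06]
(-0.03, 0.06, 0.154) -> [-6.25 11.39 -5.06]
```

View pics/side1.png

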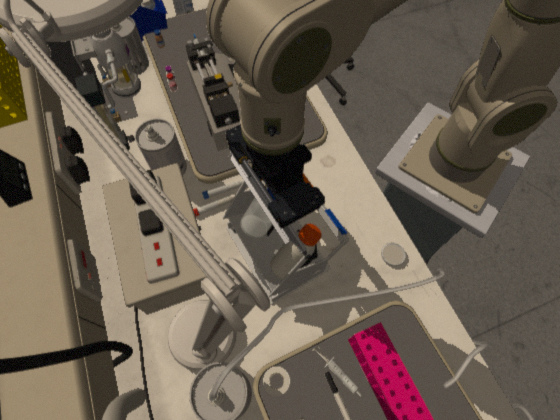

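View pics/top1.png

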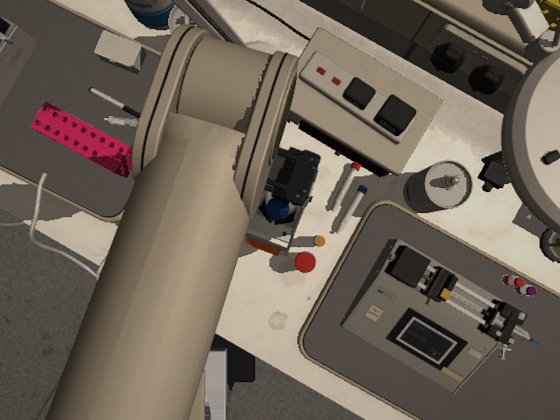

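Request:
carry_out --moves '[[[-1,0,-2.5],0,0],[[-4,0.5,-5],0,0],[[-6.2,2,-5.1],0,0],[[-6.2,4,-5.1],0,0],[[-6.2,6,-5.1],0,0],[[-6.2,6,-5.1],0,0]]'

```text
time: 4.4
ee_pos: [0.4802, -0.1594, 0.206]
eef_rot: [-0.399, 0.585, -0.584, 0.397]
ft_force: [-0.3, -0.2, -0.1]
gripper_width: 1.0
```

Run:
```python
from h import *
shift((-.03,.06,.154))
c=env.capture("side");save(c,"side2"); 
im=c["color"][120:320,180:380,::-1]; cv2.imwrite("pics/side2z.png",cv2.resize(im,None,fx=3,fy=3))
```

```text
t 4.4 stn [-0.0328  0.0596  0.206 ] F [-0.2 -0.3 -0.1] w 1.0 turn 0.0 q [ 0.7   0.12 -0.51  1.77  0.06  1.27 -1.76]
(-0.03, 0.06, 0.154) -> [-0.04  5.2   0.29]
```

View pics/side2z.png

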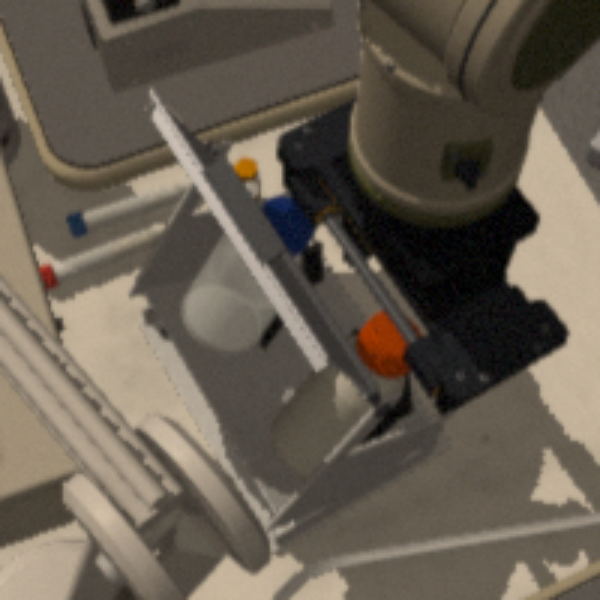

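Request:
carry_out --moves '[[[0,1.5,0.3],0,0],[[0,3,0.3],0,0],[[0,4.2,0.3],0,0],[[0,5.0,0.3],0,0],[[0,5.2,0.3],0,0],[[0,5.2,0.3],0,0]]'

```text
time: 5.05
ee_pos: [0.4845, -0.161, 0.156]
eef_rot: [0.398, -0.584, 0.585, -0.398]
ft_force: [0.3, 0.1, -0.8]
gripper_width: 1.004
```

Run:
```python
from h import *
shift((-.03,.06,.154))
```

```text
t 5.05 stn [-0.0282  0.0597  0.156 ] F [ 0.2  0.2 -0.8] w 1.004 turn 0.0 q [ 0.7   0.17 -0.51  1.82  0.09  1.17 -1.78]
(-0.03, 0.06, 0.154) -> [-0.03  0.2  -0.18]
```

Request:
carry_out --moves '[[[0,0.2,-0.2],0,0],[[0,0.2,-0.2],0,1],[[0,0.2,-0.2],0,1],[[0,0.2,-0.2],0,1],[[0,0.2,-0.2],0,1],[[0,0.2,-0.2],0,1],[[0,0.2,-0.2],0,1],[[0,0.2,-0.2],0,1]]'

```text
time: 5.85
ee_pos: [0.4827, -0.1601, 0.154]
eef_rot: [0.398, -0.584, 0.584, -0.398]
ft_force: [0.2, 0.2, 0.8]
gripper_width: 0.484
```

Run:
```python
from h import *
state()
```

```text
t 5.85 stn [-0.0302  0.0599  0.154 ] F [0.1 0.2 0.8] w 0.484 turn 0.0 q [ 0.7   0.17 -0.51  1.83  0.09  1.17 -1.78]
```

Request:
carry_out --moves '[[[0,-0.9,-0.5],0,1],[[0,-2.2,-1.25],0,1],[[0,-4.3,-2.5],0,1],[[0,-6.9,-4],0,1],[[0,-10,-4.5],0,1],[[0,-13,-5],0,1],[[0,-16.2,-5],0,1],[[0,-16.2,-5],0,1]]'

```text
time: 6.65
ee_pos: [0.4367, -0.1418, 0.321]
eef_rot: [0.397, -0.582, 0.587, -0.399]
ft_force: [0.2, -0.9, -1.4]
gripper_width: 0.486
```

Run:
```python
from h import *
shift((-.16,.158,.30),(-.16,.158,.16))
for n in("side","top"):
  c=env.capture(n);save(c,n+"3"); 
  if n=="side": im=c["color"][120:320,180:380,::-1]; cv2.imwrite("pics/side3z.png",cv2.resize(im,None,fx=3,fy=3))
```

```text
t 6.65 stn [-0.0797  0.06    0.321 ] F [ 0.5 -0.7 -1.4] w 0.486 turn 0.0 q [ 0.74 -0.06 -0.5   1.69 -0.03  1.49 -1.7 ]
(-0.16, 0.158, 0.3) -> [-9.8   2.04 -8.04]
(-0.16, 0.158, 0.16) -> [-9.81 16.04 -8.14]
```

View pics/side3z.png

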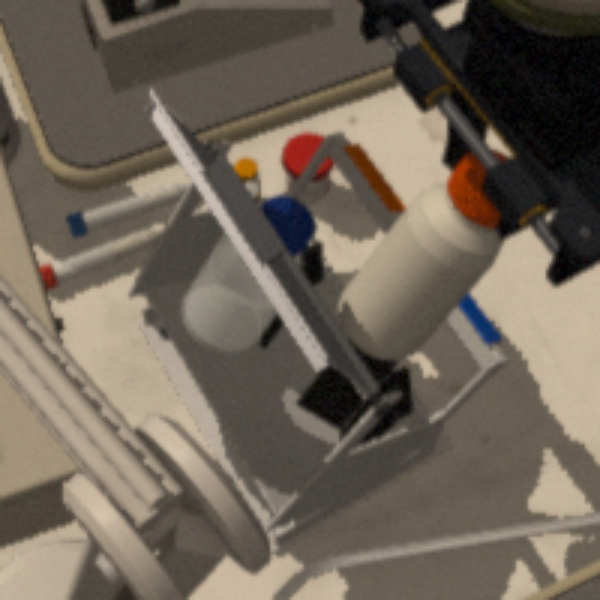

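Request:
carry_out --moves '[[[-3,0,-1],-0.15,1],[[-6,0,-2],-0.3,1],[[-9.8,0,-3],-0.45,1],[[-9.8,0,-3],-0.6,1],[[-9.8,0,-3],-0.75,1],[[-9.8,0,-3],-0.9,1],[[-9.8,0,-3],-1.05,1],[[-9.8,0,-3],-1.2,1],[[-9.8,0,-3],-1.35,1],[[-9.8,0,-3],-1.5,1]]'

```text
time: 7.75
ee_pos: [0.443, -0.0396, 0.3147]
eef_rot: [0.69, -0.155, 0.153, -0.69]
ft_force: [0.0, 0.0, -2.4]
gripper_width: 0.486
```

Request:
carry_out --moves '[[[0,0,0],-0.15,1],[[0,0,0],-0.3,1],[[0,0,0],-0.45,1],[[0,0,0],-0.6,1],[[0,0,0],-0.75,1],[[0,0,0],-0.9,1],[[0,0,0],-1.05,1],[[0,0,0],-1.2,1],[[0,0,0],-1.35,1],[[0,0,0],-1.5,1]]'

```text
time: 8.75
ee_pos: [0.4431, -0.0396, 0.3147]
eef_rot: [-0.61, -0.357, 0.358, 0.611]
ft_force: [-0.2, -0.6, -1.5]
gripper_width: 0.487
```

Run:
```python
from h import *
shift((-.064,.158,.22))
for n in("side","top"):
  c=env.capture(n);save(c,n+"4"); np.savez(n+"4.npz",**c)
```

```text
t 8.75 stn [-0.1112  0.1574  0.3147] F [ 0.1 -0.6 -1.5] w 0.487 turn 3.006 q [ 0.51 -0.08 -0.48  1.73 -0.04  1.49  1.09]
(-0.064, 0.158, 0.22) -> [ 0.7   9.46 -4.69]
```

View pics/side4.png

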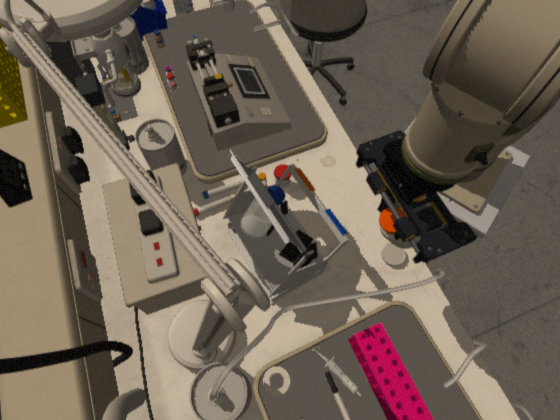

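View pics/top4.png

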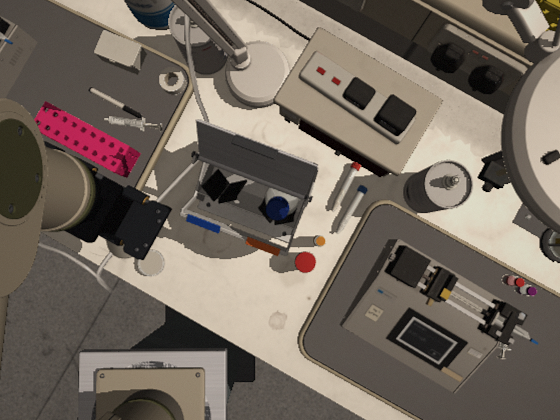

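Request:
carry_out --moves '[[[0.3,1,-1.5],-0.1,1],[[0.5,3,-3],-0.14,1],[[0.7,5.5,-4.7],-0.14,1],[[0.7,9,-4.7],-0.14,1],[[0.7,12.5,-4.7],-0.14,1],[[0.7,15.5,-4.7],-0.14,1],[[0.7,17,-4.7],-0.14,1],[[0.7,17.5,-4.7],-0.14,1],[[0.7,17.5,-4.7],-0.14,1]]'

```text
time: 9.75
ee_pos: [0.4878, -0.0568, 0.1404]
eef_rot: [-0.585, -0.396, 0.397, 0.586]
ft_force: [0.2, 0.8, -1.6]
gripper_width: 0.487
```

Run:
```python
from h import *
shift((-.064,.158,.126))
for n in("side",):
  c=env.capture(n);save(c,n+"5"); np.savez(n+"5.npz",**c)
  im=c["color"][150:300,300:500,::-1]; cv2.imwrite("pics/side5z.png",cv2.resize(im,None,fx=3,fy=3))
```

```text
t 9.75 stn [-0.0634  0.1578  0.1404] F [-0.1  0.8 -1.6] w 0.487 turn 3.137 q [ 0.48  0.14 -0.49  1.89  0.07  1.13  1.16]
(-0.064, 0.158, 0.126) -> [0.02 1.44 0.06]
```

View pics/side5z.png

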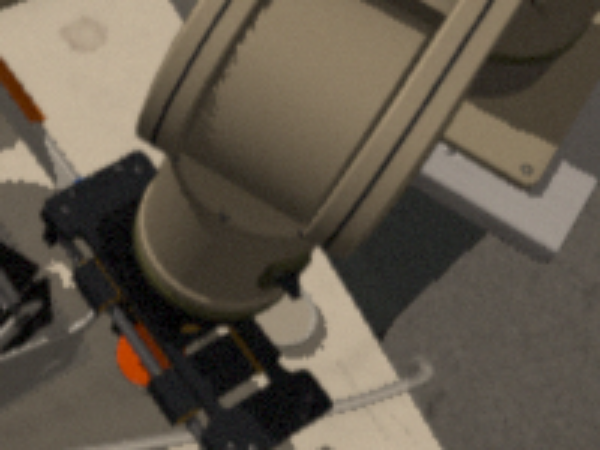

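Request:
carry_out --moves '[[[0,0.6,0],0,1],[[0,1.0,0],0,1],[[0,1.2,0],0,1],[[0,1.3,0],0,1]]'

```text
time: 10.2
ee_pos: [0.4883, -0.0569, 0.1278]
eef_rot: [0.585, 0.397, -0.397, -0.585]
ft_force: [-0.0, 0.5, -1.6]
gripper_width: 0.49
```

Request:
carry_out --moves '[[[0,0.15,0],0,1],[[0,0.15,0],0,1]]'

```text
time: 10.4
ee_pos: [0.4883, -0.0568, 0.1263]
eef_rot: [-0.585, -0.397, 0.398, 0.585]
ft_force: [-0.8, 0.2, -2.8]
gripper_width: 0.483
```

Request:
carry_out --moves '[[[0,0.15,0],0,1],[[0,0.15,0],0,1]]'

```text
time: 10.6
ee_pos: [0.4888, -0.057, 0.1253]
eef_rot: [0.585, 0.398, -0.397, -0.585]
ft_force: [0.2, -0.4, 0.5]
gripper_width: 0.487
```

Request:
carry_out --moves '[[[0,0.15,0],0,1],[[0,0.15,0],0,1]]'

```text
time: 10.8
ee_pos: [0.4897, -0.0572, 0.1246]
eef_rot: [0.586, 0.398, -0.397, -0.584]
ft_force: [1.5, -1.7, 7.2]
gripper_width: 0.486
```

Request:
carry_out --moves '[[[0,-0.12,0.45],0,1],[[0,-0.23,0.9],0,1],[[0,-0.34,1.35],0,1],[[0,-0.42,1.8],0,1]]'

```text
time: 11.2
ee_pos: [0.4727, -0.0505, 0.1287]
eef_rot: [0.586, 0.398, -0.397, -0.584]
ft_force: [1.6, -1.5, 5.8]
gripper_width: 0.483
```

Request:
carry_out --moves '[[[0,-0.07,0.45],0,1],[[0,-0.12,0.9],0,1],[[0,-0.17,1.35],0,1],[[0,-0.2,1.8],0,1]]'

```text
time: 11.6
ee_pos: [0.4556, -0.0437, 0.1305]
eef_rot: [0.585, 0.398, -0.397, -0.584]
ft_force: [1.8, -0.1, 4.7]
gripper_width: 0.488
```

Request:
carry_out --moves '[[[0,0,0.45],0,1],[[0,0.01,0.9],0,1],[[0,0.02,1.35],0,1],[[0,0.04,1.8],0,1]]'

```text
time: 12.0
ee_pos: [0.4385, -0.037, 0.1298]
eef_rot: [0.585, 0.398, -0.397, -0.584]
ft_force: [1.0, -1.4, 3.7]
gripper_width: 0.488
```

Run:
```python
from h import *
state()
for n in("side",):
  c=env.capture(n);save(c,n+"6"); np.savez(n+"6.npz",**c)
  im=c["color"][150:300,300:500,::-1]; cv2.imwrite("pics/side6z.png",cv2.resize(im,None,fx=3,fy=3))
```

```text
t 12.0 stn [-0.1164  0.1582  0.1298] F [ 1.4 -1.   3.7] w 0.488 turn 3.14 q [ 0.49  0.03 -0.51  2.02  0.02  1.09  1.16]
```

View pics/side6z.png

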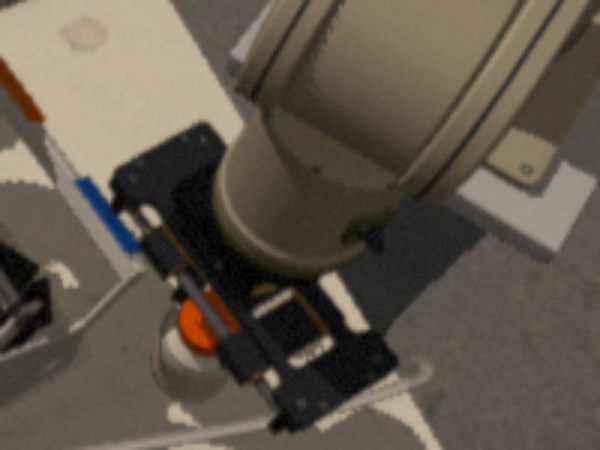

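Request:
carry_out --moves '[[[0,0.05,0.45],0,1],[[0,0.11,0.9],0,1],[[0,0.18,1.35],0,1],[[0,0.26,1.8],0,1],[[0,0.26,1.8],0,1]]'

```text
time: 12.55
ee_pos: [0.4217, -0.0305, 0.1272]
eef_rot: [0.585, 0.398, -0.397, -0.584]
ft_force: [0.5, -1.7, 5.0]
gripper_width: 0.486
```

Run:
```python
from h import *
state()
c=env.capture("side");save(c,"side7"); np.savez("side7.npz",**c)
S=stn(cloud(c)); hsv=cv2.cvtColor(c["color"],cv2.COLOR_RGB2HSV)
f=S.reshape(-1,3);h=hsv.reshape(-1,3)
k=(f[:,0]>-.2)&(f[:,0]<-.07)&(abs(f[:,1]-.158)<.045)&(f[:,2]>.01)&(f[:,2]<.16)&(h[:,2]>70)
f=f[k]
for z in np.arange(.015,.16,.01):
    q=f[abs(f[:,2]-z)<.005]
    if len(q)>4: print(round(z,3),len(q),q[:,:2].max(0).round(3),q[:,:2].min(0).round(3))
im=c["color"][150:300,300:500,::-1]; cv2.imwrite("pics/side7z.png",cv2.resize(im,None,fx=3,fy=3))
```

```text
t 12.55 stn [-0.1345  0.158   0.1272] F [ 1.1 -1.4  5. ] w 0.486 turn 3.14 q [ 0.49 -0.01 -0.52  2.06 -0.    1.09  1.17]
0.015 61 [-0.07   0.203] [-0.132  0.133]
0.025 40 [-0.1    0.185] [-0.134  0.132]
0.035 35 [-0.1    0.185] [-0.137  0.135]
0.045 40 [-0.1    0.186] [-0.127  0.131]
0.055 45 [-0.1    0.186] [-0.13   0.134]
0.065 45 [-0.1    0.186] [-0.132  0.132]
0.075 36 [-0.1    0.186] [-0.133  0.13 ]
0.085 36 [-0.101  0.186] [-0.138  0.144]
0.095 55 [-0.1    0.185] [-0.137  0.13 ]
0.105 123 [-0.103  0.185] [-0.133  0.129]
0.115 82 [-0.104  0.182] [-0.128  0.132]
0.125 30 [-0.109  0.175] [-0.125  0.129]
0.135 38 [-0.109  0.176] [-0.125  0.127]
0.145 185 [-0.109  0.174] [-0.145  0.126]
```

View pics/side7z.png

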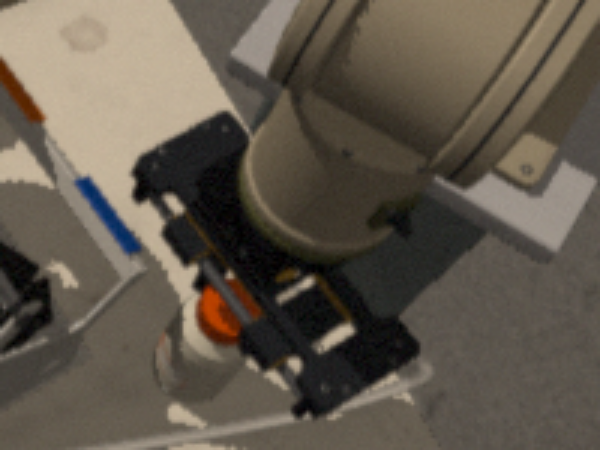

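Request:
carry_out --moves '[[[0,-0.05,0],0,0.1],[[0,-0.05,0],0,0.1],[[0,-0.05,0],0,0.1],[[0,-0.05,0],0,0.1]]'

```text
time: 13.0
ee_pos: [0.4211, -0.0303, 0.1269]
eef_rot: [-0.585, -0.397, 0.398, 0.585]
ft_force: [-0.1, 0.3, -0.4]
gripper_width: 0.762
```

Request:
carry_out --moves '[[[0,-1,0],0,0.1],[[0,-3,0],0,0.1],[[0,-6,0],0,0],[[0,-10,0],0.15,0],[[0,-15,0],0.3,0],[[0,-18,0],0.45,0],[[0,-18,0],0.6,0],[[0,-18,0],0.75,0],[[0,-18,0],0.9,0],[[0,-18,0],1.05,0]]'

```text
time: 14.0
ee_pos: [0.4213, -0.0302, 0.3079]
eef_rot: [0.705, 0.049, -0.049, -0.705]
ft_force: [-0.2, -0.1, 0.4]
gripper_width: 0.999
```

Request:
carry_out --moves '[[[0,0,0],0.15,0],[[0,0,0],0.3,0],[[0,0,0],0.45,0],[[0,0,0],0.6,0],[[0,0,0],0.75,0],[[0,0,0],0.9,0],[[0,0,0],1.05,0],[[0,0,0],1.2,0],[[0,0,0],1.35,0],[[0,0,0],1.5,0]]'

```text
time: 15.0
ee_pos: [0.4213, -0.0301, 0.3078]
eef_rot: [-0.549, 0.445, -0.445, 0.549]
ft_force: [-0.3, 0.0, 1.1]
gripper_width: 0.997
```

Run:
```python
from h import *
shift((-.027,-.06,.30),(-.027,-.06,.20))
for n in("side","top"):
  c=env.capture(n);save(c,n+"8"); np.savez(n+"8.npz",**c)
```

```text
t 15.0 stn [-0.135   0.1583  0.3078] F [-0.3 -0.1  1.1] w 0.997 turn 0.584 q [ 0.71 -0.15 -0.66  1.78 -0.09  1.48 -1.29]
(-0.027, -0.06, 0.3) -> [24.16  0.78 -3.03]
(-0.027, -0.06, 0.2) -> [24.16 10.78 -3.03]
```

View pics/side8.png

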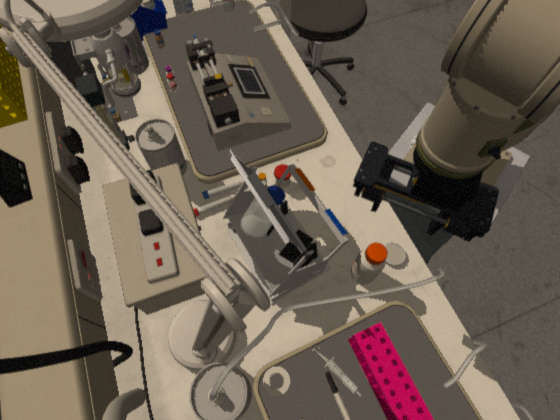

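Request:
carry_out --moves '[[[4,0,0],0.15,0],[[8,0,-1],0.3,0],[[12,0,-1.5],0.45,0],[[16,0.5,-2],0.584,0],[[20,0.8,-2.5],0.584,0],[[24.2,0.8,-3],0.584,0],[[24.2,4,-3],0.584,0],[[24.2,8,-3],0.584,0],[[24.2,10.8,-3],0.584,0],[[24.2,10.8,-3],0.584,0]]'

```text
time: 16.1
ee_pos: [0.4417, -0.2723, 0.1959]
eef_rot: [-0.402, 0.585, -0.58, 0.4]
ft_force: [0.8, 0.7, -0.3]
gripper_width: 0.997
```

Run:
```python
from h import *
shift((-.0265,-.06,.152),(-.0265,-.06,.149))
```

```text
t 16.1 stn [-0.0273 -0.0595  0.1959] F [ 0.4  1.  -0.3] w 0.997 turn 0.01 q [ 0.9   0.15 -0.48  1.75  0.07  1.26 -1.53]
(-0.0265, -0.06, 0.152) -> [0.05 4.39 0.1 ]
(-0.0265, -0.06, 0.149) -> [0.05 4.69 0.11]
```

Request:
carry_out --moves '[[[0,1.5,0.1],0.01,0],[[0,2.8,0.1],0.01,0],[[0,3.8,0.1],0.01,0],[[0,4.2,0.1],0.01,0],[[0,4.4,0.1],0.01,0],[[0,4.4,0.1],0.01,0]]'

```text
time: 16.7
ee_pos: [0.4447, -0.2736, 0.1553]
eef_rot: [0.397, -0.585, 0.585, -0.397]
ft_force: [0.7, 0.1, 0.0]
gripper_width: 0.998
```

Run:
```python
from h import *
shift((-.0265,-.06,.149))
```

```text
t 16.7 stn [-0.024  -0.0597  0.1553] F [0.6 0.3 0. ] w 0.998 turn -0.004 q [ 0.9   0.19 -0.48  1.8   0.1   1.17 -1.56]
(-0.0265, -0.06, 0.149) -> [ 0.03  0.63 -0.26]
```

Request:
carry_out --moves '[[[0,0.1,-0.3],0,0],[[0,0.3,-0.3],0,0],[[0,0.4,-0.3],0,0]]'

```text
time: 17.0
ee_pos: [0.4418, -0.2725, 0.1512]
eef_rot: [0.397, -0.585, 0.585, -0.397]
ft_force: [-1.2, 0.2, -0.3]
gripper_width: 1.0
```

Request:
carry_out --moves '[[[0,0.1,0],0,0],[[0,0.2,0],0,0]]'

```text
time: 17.2
ee_pos: [0.4419, -0.2725, 0.1491]
eef_rot: [0.397, -0.585, 0.585, -0.397]
ft_force: [0.7, -0.2, 0.1]
gripper_width: 0.999
```

Run:
```python
from h import *
shift((-.0265,-.06,.149))
```

```text
t 17.2 stn [-0.027  -0.0597  0.1491] F [0.7 0.1 0.1] w 0.999 turn -0.004 q [ 0.9   0.19 -0.48  1.81  0.1   1.16 -1.56]
(-0.0265, -0.06, 0.149) -> [0.03 0.01 0.05]
```

Request:
carry_out --moves '[[[0,0.1,0.1],0,0],[[0,0.2,0.1],0,0]]'

```text
time: 17.4
ee_pos: [0.443, -0.2729, 0.1474]
eef_rot: [0.397, -0.585, 0.585, -0.397]
ft_force: [-2.3, 0.4, 8.8]
gripper_width: 1.0
```

Request:
carry_out --moves '[[[0,0.1,0.1],0,0],[[0,0.2,0.1],0,0]]'

```text
time: 17.6
ee_pos: [0.4439, -0.2732, 0.1466]
eef_rot: [0.397, -0.585, 0.585, -0.397]
ft_force: [-11.7, 3.6, 21.9]
gripper_width: 0.994
```

Request:
carry_out --moves '[[[0,0.1,0.1],0,0],[[0,0.2,0.1],0,0]]'

```text
time: 17.8
ee_pos: [0.4448, -0.2735, 0.1459]
eef_rot: [0.397, -0.585, 0.585, -0.397]
ft_force: [-22.3, 4.9, 35.8]
gripper_width: 0.999
```

Request:
carry_out --moves '[[[0,-0.5,-0.3],0,0],[[0,-0.55,-0.35],0,0]]'

```text
time: 18.0
ee_pos: [0.4416, -0.2724, 0.1493]
eef_rot: [0.397, -0.585, 0.586, -0.397]
ft_force: [0.8, 0.3, -1.0]
gripper_width: 0.998
```

Run:
```python
from h import *
shift((-.0265,-.06,.149))
```

```text
t 18.0 stn [-0.0273 -0.0597  0.1493] F [ 0.7  0.6 -1. ] w 0.998 turn -0.004 q [ 0.9   0.19 -0.48  1.81  0.1   1.16 -1.56]
(-0.0265, -0.06, 0.149) -> [0.03 0.03 0.08]
```

Request:
carry_out --moves '[[[0,0,0.05],0,1],[[0,0,0.05],0,1],[[0,0,0.05],0,1],[[0,0,0.05],0,1],[[0,0,0.05],0,1],[[0,0,0.05],0,1],[[0,0,0.05],0,1]]'

```text
time: 18.7
ee_pos: [0.4419, -0.2724, 0.1486]
eef_rot: [0.397, -0.585, 0.585, -0.397]
ft_force: [0.3, 0.8, -0.3]
gripper_width: 0.481
```

Run:
```python
from h import *
state()
c=env.capture("side");im=c["color"][120:320,180:380,::-1]; cv2.imwrite("pics/side9z.png",cv2.resize(im,None,fx=3,fy=3))
```

```text
t 18.7 stn [-0.027  -0.0596  0.1486] F [ 0.   0.9 -0.3] w 0.481 turn -0.004 q [ 0.9   0.19 -0.48  1.81  0.1   1.16 -1.56]
```

View pics/side9z.png

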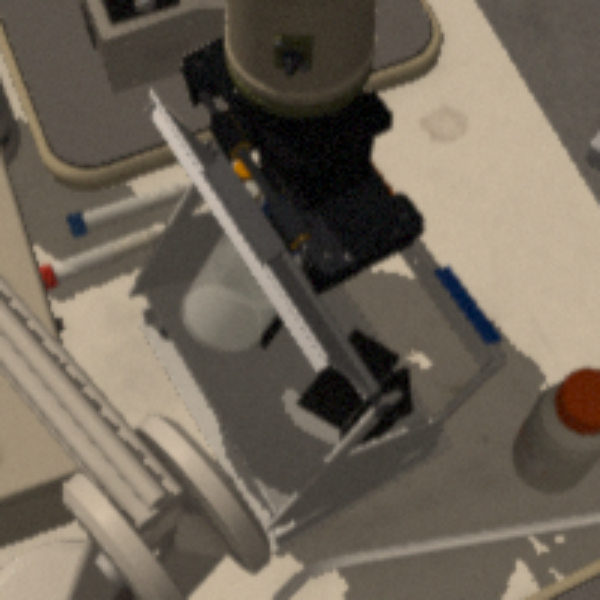

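Request:
carry_out --moves '[[[0,-0.3,-0.17],0,1],[[0,-0.9,-0.5],0,1],[[0,-1.8,-1.05],0,1],[[0,-3,-1.75],0,1],[[0,-4.5,-2.6],0,1],[[0,-6,-3.5],0,1],[[0,-6.9,-4],0,1],[[0,-6.9,-4],0,1]]'

```text
time: 19.55
ee_pos: [0.4046, -0.2578, 0.2195]
eef_rot: [0.397, -0.584, 0.586, -0.397]
ft_force: [1.3, -0.6, -2.2]
gripper_width: 0.481
```

```bash
cat >> h.py <<'E'
from scipy.optimize import least_squares
def fitcyl(c,box,r,axis0,c0,vmin=0):
    S=stn(cloud(c)).reshape(-1,3); lo,hi=np.array(box).T
    k=((S>lo)&(S<hi)).all(1); f=S[k]
    def res(v):
        d=np.array([np.sin(v[2]),np.sin(v[3]),1]);d/=np.linalg.norm(d)
        o=np.array([v[0],v[1],c0[2]]); w=f-o; return np.linalg.norm(w-np.outer(w@d,d),axis=1)-r
    s=least_squares(res,[c0[0],c0[1],axis0,0],loss="soft_l1",f_scale=.002)
    print("n",len(f),"fit",s.x.round(4),"tilt",np.degrees(np.arctan(np.sin(s.x[2]))).round(1),"med res",np.median(abs(s.fun)).round(4)); return s.x,f
E
python3 - <<'E'
from h import *
s,_=state()
c=env.capture("side"); np.savez("side10.npz",**c);im=c["color"][120:320,180:380,::-1]; cv2.imwrite("pics/side10z.png",cv2.resize(im,None,fx=3,fy=3))
E
```

```text
t 19.55 stn [-0.0671 -0.0597  0.2195] F [ 1.4 -0.1 -2.2] w 0.481 turn -0.004 q [ 0.94  0.04 -0.47  1.82  0.02  1.29 -1.49]
```

View pics/side10z.png

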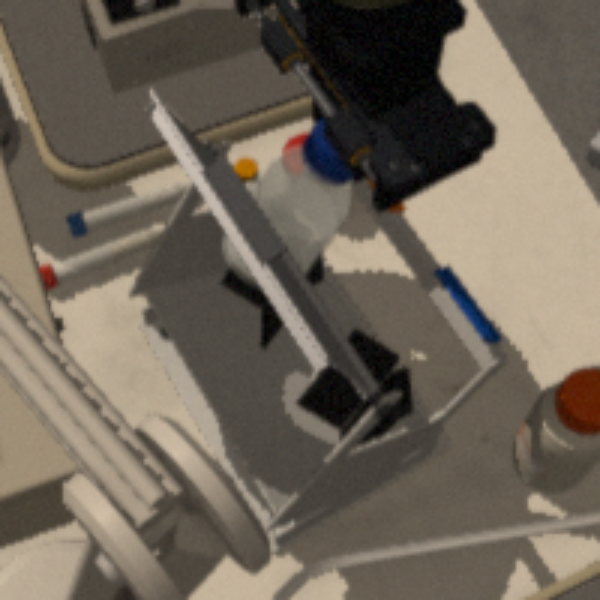

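Request:
carry_out --moves '[[[0,-2,-1.2],0,1],[[0,-4.3,-2.5],0,1],[[-2,-4.3,-2.5],0,1],[[-5,-4.3,-2.5],0,1],[[-8,-4.3,-2.5],0,1],[[-10.5,-4.3,-2.5],0,1],[[-11.9,-4.3,-2.5],0,1],[[-11.9,-4.3,-2.5],0,1]]'

```text
time: 20.4
ee_pos: [0.4258, -0.1357, 0.2599]
eef_rot: [-0.398, 0.585, -0.584, 0.398]
ft_force: [0.3, -0.5, -4.2]
gripper_width: 0.48
```

Run:
```python
from h import *
s,_=state()
shift((-.072,.0598,.2266),(-.032,.0598,.1573))
c=env.capture("side"); np.savez("side11.npz",**c);im=c["color"][120:320,180:380,::-1]; cv2.imwrite("pics/side11z.png",cv2.resize(im,None,fx=3,fy=3))
# expected underside centre if tilt held: TCP + (.0430+.027, ., .0456-.1486)
t=stn(s["ee_pos"]); u=t+[.070,0,-.103]; mid=u+np.array([-.5,0,.866])*.05
fitcyl(c,[(mid[0]-.07,mid[0]+.08),(t[1]-.04,t[1]+.04),(.165,.235)],.0345,-.52,mid)
print("expected mid",mid)
```

```text
t 20.4 stn [-0.0921  0.0617  0.2599] F [ 0.5 -0.4 -4.2] w 0.48 turn -0.0 q [ 0.84 -0.06 -0.6   1.82 -0.03  1.38 -1.7 ]
t 20.4 stn [-0.0921  0.0617  0.2599] F [ 0.5 -0.4 -4.2] w 0.48 turn -0.0 q [ 0.84 -0.06 -0.6   1.82 -0.03  1.38 -1.7 ]
(-0.072, 0.0598, 0.2266) -> [0.19 3.33 2.01]
(-0.032, 0.0598, 0.1573) -> [ 0.19 10.25  6.02]
n 1153 fit [-0.0525  0.0597 -0.4924 -0.0284] tilt -25.3 med res 0.0008
expected mid [-0.04705349  0.06170432  0.2002295 ]
```

View pics/side11z.png

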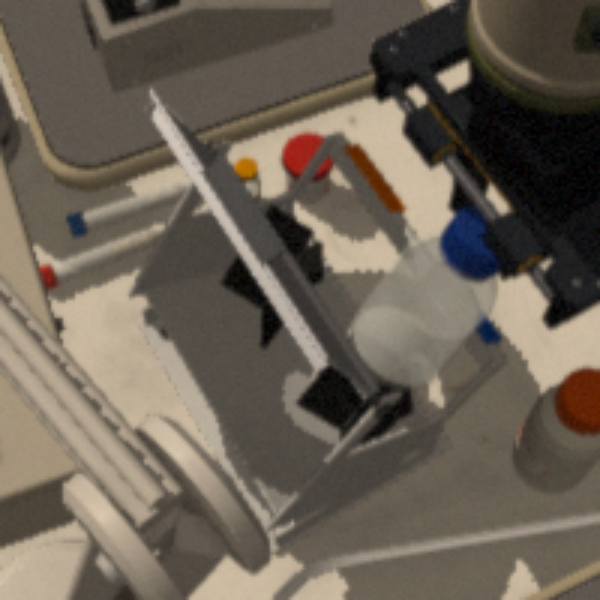

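Run:
```python
from h import *
shift((-.0716,.0597,.2499),(-.0475,.0597,.2061))
```

```text
t 20.45 stn [-0.0919  0.06    0.2599] F [ 0.6  0.2 -2.9] w 0.479 turn -0.002 q [ 0.84 -0.06 -0.6   1.82 -0.03  1.38 -1.7 ]
(-0.0716, 0.0597, 0.2499) -> [0.03 1.   2.03]
(-0.0475, 0.0597, 0.2061) -> [0.02 5.38 4.45]
```

Request:
carry_out --moves '[[[0,0,1],0,1],[[0,0.9,2],0,1],[[0,2,2.6],0,1],[[0,3.1,3.2],0,1],[[0,4.3,3.8],0,1],[[0,5.4,4.4],0,1],[[0,5.4,4.4],0,1]]'

```text
time: 21.15
ee_pos: [0.466, -0.1542, 0.2046]
eef_rot: [-0.397, 0.586, -0.584, 0.396]
ft_force: [0.2, -0.2, -3.4]
gripper_width: 0.482
```

Run:
```python
from h import *
shift((-.0475,.0597,.2061),(-.0351,.0597,.1786))
c=env.capture("side"); np.savez("side12.npz",**c);im=c["color"][120:320,180:380,::-1]; cv2.imwrite("pics/side12z.png",cv2.resize(im,None,fx=3,fy=3))
s,_=state(False);t=stn(s["ee_pos"]); mid=t+[.045,0,-.06]
fitcyl(c,[(mid[0]-.07,mid[0]+.08),(t[1]-.04,t[1]+.04),(.12,.175)],.0345,-.52,mid)
```

```text
t 21.15 stn [-0.048   0.0592  0.2046] F [ 0.2 -0.1 -3.4] w 0.482 turn -0.004 q [ 0.82  0.09 -0.62  1.8   0.05  1.27 -1.76]
(-0.0475, 0.0597, 0.2061) -> [-0.05 -0.15  0.04]
(-0.0351, 0.0597, 0.1786) -> [-0.05  2.6   1.29]
n 462 fit [-0.0094  0.0571 -0.4885 -0.0268] tilt -25.1 med res 0.0006
```

View pics/side12z.png

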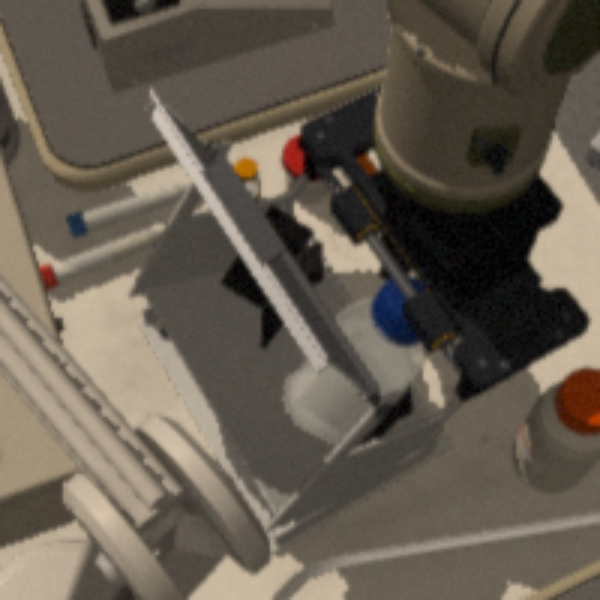

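Request:
carry_out --moves '[[[0,0.7,0.35],0,1],[[0,1.4,0.7],0,1],[[0,2.1,1.0],0,1],[[0,2.6,1.25],0,1],[[0,2.6,1.25],0,1]]'

```text
time: 21.7
ee_pos: [0.4778, -0.1587, 0.1798]
eef_rot: [-0.397, 0.586, -0.585, 0.397]
ft_force: [0.7, -0.2, -3.1]
gripper_width: 0.482
```

Run:
```python
from h import *
shift((-.031,.0597,.1636),(-.031,.0597,.1555))
```

```text
t 21.7 stn [-0.0352  0.0594  0.1798] F [ 0.7  0.1 -3.1] w 0.482 turn -0.004 q [ 0.8   0.14 -0.62  1.81  0.09  1.22 -1.79]
(-0.031, 0.0597, 0.1636) -> [-0.03  1.62  0.42]
(-0.031, 0.0597, 0.1555) -> [-0.03  2.43  0.43]
```

Request:
carry_out --moves '[[[0,0.5,0.15],0,1],[[0,1.0,0.3],0,1],[[0,1.5,0.4],0,1],[[0,1.5,0.4],0,1]]'

```text
time: 22.1
ee_pos: [0.4815, -0.1601, 0.1649]
eef_rot: [-0.397, 0.585, -0.585, 0.397]
ft_force: [0.4, 0.3, -3.8]
gripper_width: 0.483
```

Run:
```python
from h import *
shift((-.031,.0597,.1555))
```

```text
t 22.1 stn [-0.0313  0.0594  0.1649] F [ 0.2  0.4 -3.8] w 0.483 turn -0.004 q [ 0.8   0.17 -0.61  1.82  0.1   1.19 -1.8 ]
(-0.031, 0.0597, 0.1555) -> [-0.03  0.94  0.03]
```

Request:
carry_out --moves '[[[0,0.2,0],0,1],[[0,0.4,0],0,1],[[0,0.6,-0.05],0,1]]'

```text
time: 22.4
ee_pos: [0.4814, -0.16, 0.1597]
eef_rot: [0.397, -0.585, 0.585, -0.397]
ft_force: [0.2, 0.4, -1.7]
gripper_width: 0.478
```

Request:
carry_out --moves '[[[0,0.15,-0.05],0,1],[[0,0.25,-0.1],0,1]]'

```text
time: 22.6
ee_pos: [0.4808, -0.1596, 0.1574]
eef_rot: [0.397, -0.585, 0.586, -0.397]
ft_force: [2.3, 1.1, 0.8]
gripper_width: 0.482
```

Run:
```python
from h import *
shift((-.027,.0597,.1486))
```

```text
t 22.6 stn [-0.0321  0.0596  0.1574] F [1.7 1.9 0.8] w 0.482 turn -0.004 q [ 0.8   0.17 -0.61  1.83  0.11  1.17 -1.8 ]
(-0.027, 0.0597, 0.1486) -> [-0.01  0.89  0.51]
```

Request:
carry_out --moves '[[[0,0.13,0.05],0,1],[[0,0.26,0.1],0,1],[[0,0.39,0.17],0,1]]'

```text
time: 22.9
ee_pos: [0.4826, -0.1601, 0.1536]
eef_rot: [0.396, -0.585, 0.586, -0.397]
ft_force: [3.0, 3.2, 2.9]
gripper_width: 0.479
```

Run:
```python
from h import *
shift((-.027,.0597,.1486))
c=env.capture("side"); np.savez("side13.npz",**c);im=c["color"][180:300,230:390,::-1]; cv2.imwrite("pics/side13z.png",cv2.resize(im,None,fx=4,fy=4))
s,_=state(False);t=stn(s["ee_pos"]); mid=t+[.045,0,-.06]
fitcyl(c,[(mid[0]-.07,mid[0]+.08),(t[1]-.04,t[1]+.04),(.075,.13)],.0345,-.52,mid)
```

```text
t 22.9 stn [-0.0303  0.0598  0.1536] F [1.6 4.1 2.9] w 0.479 turn -0.004 q [ 0.79  0.18 -0.61  1.83  0.11  1.17 -1.81]
(-0.027, 0.0597, 0.1486) -> [0.01 0.5  0.33]
n 631 fit [ 0.0146  0.0593 -0.6842  0.0696] tilt -32.3 med res 0.0009
```

View pics/side13z.png

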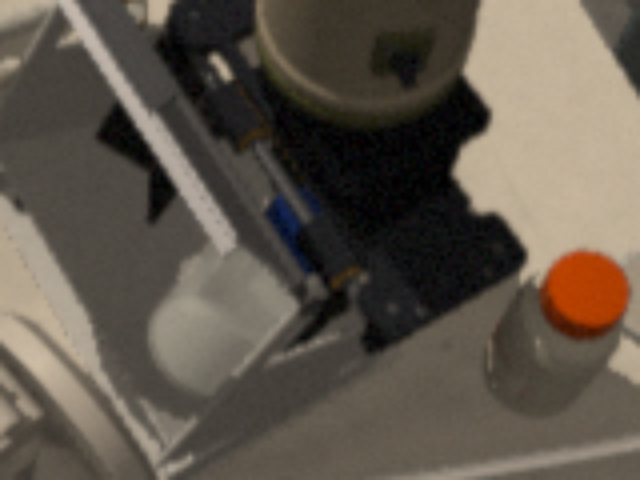

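Request:
carry_out --moves '[[[-0.05,0.12,0.07],0,1],[[-0.05,0.25,0.15],0,1],[[-0.05,0.25,0.15],0,1]]'

```text
time: 23.25
ee_pos: [0.4837, -0.1603, 0.1506]
eef_rot: [-0.397, 0.585, -0.585, 0.397]
ft_force: [5.0, 2.4, 1.9]
gripper_width: 0.485
```

Run:
```python
from h import *
shift((-.027,.0597,.1486))
```

```text
t 23.25 stn [-0.0293  0.06    0.1506] F [3.8 4.  1.9] w 0.485 turn -0.004 q [ 0.79  0.18 -0.61  1.83  0.12  1.16 -1.81]
(-0.027, 0.0597, 0.1486) -> [0.03 0.2  0.23]
```

Request:
carry_out --moves '[[[-0.05,0.06,0.1],0,1],[[-0.05,0.12,0.15],0,1],[[-0.05,0.12,0.15],0,1]]'

```text
time: 23.55
ee_pos: [0.4848, -0.1605, 0.1493]
eef_rot: [-0.397, 0.585, -0.585, 0.397]
ft_force: [3.5, 1.3, 0.8]
gripper_width: 0.481
```

Run:
```python
from h import *
shift((-.027,.0597,.1486))
c=env.capture("side"); np.savez("side14.npz",**c);im=c["color"][180:300,230:390,::-1]; cv2.imwrite("pics/side14z.png",cv2.resize(im,None,fx=4,fy=4))
S=stn(cloud(c)).reshape(-1,3);c0=dict(np.load("side0.npz")); S0=stn(cloud(c0)).reshape(-1,3)
p=np.array([.866,0,.5]);n=np.array([-.5,0,.866])
for nm,Q,y in(("now L",S,.0597),("orig R",S0,-.0597),("orig L",S0,.0597)):
    k=(abs(Q[:,1]-y)<.02)&(Q[:,2]>.01)&(Q[:,2]<.13)&(Q[:,0]>-.02)&(Q[:,0]<.11); f=Q[k]; P_=f@p;A=f@n
    for a in np.arange(-.02,.11,.01):
        q=P_[abs(A-a)<.005]
        if len(q)>3: print(nm,round(a,3),len(q),"pmax",np.percentile(q,95).round(4))
```

```text
t 23.55 stn [-0.0281  0.0602  0.1493] F [2.8 2.5 0.8] w 0.481 turn -0.004 q [ 0.79  0.19 -0.61  1.83  0.12  1.16 -1.81]
(-0.027, 0.0597, 0.1486) -> [0.05 0.07 0.11]
now L 0.01 4 pmax 0.1082
now L 0.02 154 pmax 0.109
now L 0.03 53 pmax 0.0949
now L 0.04 57 pmax 0.0948
now L 0.05 49 pmax 0.0951
now L 0.06 59 pmax 0.0952
now L 0.07 56 pmax 0.0946
now L 0.08 57 pmax 0.095
now L 0.09 61 pmax 0.0955
now L 0.1 16 pmax 0.093
orig R 0.02 136 pmax 0.1102
orig R 0.03 47 pmax 0.0956
orig R 0.04 47 pmax 0.0956
orig R 0.05 48 pmax 0.0955
orig R 0.06 44 pmax 0.0955
orig R 0.07 50 pmax 0.0954
orig R 0.08 48 pmax 0.0952
orig R 0.09 53 pmax 0.0951
orig R 0.1 17 pmax 0.0939
orig L 0.02 225 pmax 0.1091
orig L 0.03 44 pmax 0.0846
orig L 0.04 59 pmax 0.0851
orig L 0.05 47 pmax 0.0848
orig L 0.06 58 pmax 0.0856
orig L 0.07 54 pmax 0.0854
orig L 0.08 59 pmax 0.0853
orig L 0.09 61 pmax 0.0852
orig L 0.1 48 pmax 0.0845
```

View pics/side14z.png

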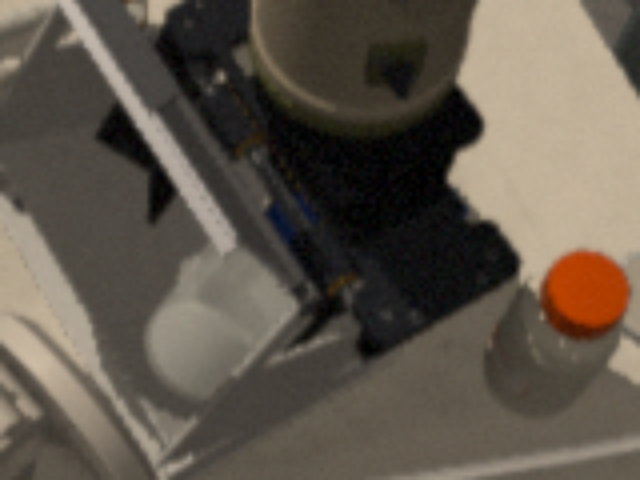

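Request:
carry_out --moves '[[[0,0.05,0.05],0,1],[[0,0.1,0.09],0,1],[[0,0.1,0.09],0,1]]'

```text
time: 23.9
ee_pos: [0.4855, -0.1607, 0.1486]
eef_rot: [-0.397, 0.585, -0.585, 0.397]
ft_force: [-0.0, 3.4, 5.5]
gripper_width: 0.483
```

Run:
```python
from h import *
shift((-.027,.0597,.1486))
```

```text
t 23.9 stn [-0.0274  0.0603  0.1486] F [-1.3  3.1  5.5] w 0.483 turn -0.004 q [ 0.79  0.19 -0.61  1.83  0.12  1.16 -1.81]
(-0.027, 0.0597, 0.1486) -> [0.06 0.   0.04]
```

Request:
carry_out --moves '[[[0,0,0],0,0],[[0,0,0],0,0],[[0,0,0],0,0],[[0,0,0],0,0],[[0,0,0],0,0]]'

```text
time: 24.4
ee_pos: [0.4856, -0.161, 0.1484]
eef_rot: [-0.397, 0.585, -0.585, 0.397]
ft_force: [0.5, 0.4, -0.9]
gripper_width: 0.847
```

Request:
carry_out --moves '[[[0,-0.5,0],0,0],[[0,-1.5,0],0,0],[[0,-4,0],0,0],[[0,-8,-1],0,0],[[0,-12,-3],0,0],[[-2,-16,-5],0,0],[[-5,-16.5,-8],0,0],[[-8,-16.5,-10],0,0],[[-9.8,-16.5,-11],0,0],[[-9.8,-16.5,-11],0,0]]'

```text
time: 25.4
ee_pos: [0.4198, -0.0259, 0.3149]
eef_rot: [0.398, -0.583, 0.585, -0.399]
ft_force: [0.6, -0.2, 0.5]
gripper_width: 1.0
```

Run:
```python
from h import *
state()
c=env.capture("side"); np.savez("side15.npz",**c);save(c,"side15")
S=stn(cloud(c)).reshape(-1,3)
p=np.array([.866,0,.5]);n=np.array([-.5,0,.866])
hsv=cv2.cvtColor(c["color"],cv2.COLOR_RGB2HSV).reshape(-1,3)
k=(abs(hsv[:,0].astype(int)-112)<12)&(hsv[:,1]>110)&(abs(S[:,1]-.06)<.04)&(abs(S[:,0])<.06)&(S[:,2]>.12)
f=S[k]; print(len(f),"cap a",np.percentile(f@n,[50,90,97]).round(4),"exp top a", -.251+.129-(-.5*.538)) 
Q=S[(abs(S[:,1]-.0597)<.02)&(S[:,2]>.01)&(S[:,2]<.13)&(S[:,0]>-.02)&(S[:,0]<.11)]
for a in np.arange(.03,.11,.02): print(round(a,2),np.percentile((Q@p)[abs(Q@n-a)<.005],95).round(4))
# orange upright bottle
k=((hsv[:,0]<12)|(hsv[:,0]>172))&(hsv[:,1]>110)&(abs(S[:,1]-.158)<.05)&(S[:,0]<-.09)&(S[:,0]>-.19)&(S[:,2]>.11)
f=S[k]; t=f[f[:,2]>np.percentile(f[:,2],60)-.004]; print("ocap",len(f),np.percentile(f[:,2],[50,90]).round(4),(np.percentile(t,2,axis=0)+np.percentile(t,98,axis=0)).round(4)/2,cv2.minEnclosingCircle(t[:,:2].astype(np.float32)))
fitcyl(c,[(-.2,-.08),(.11,.21),(.02,.1)],.03,0,(-.13,.156,.06))
```

```text
t 25.4 stn [-0.1379  0.1617  0.3149] F [ 0.6 -0.   0.5] w 1.0 turn 0.001 q [ 0.77 -0.16 -0.71  1.77 -0.1   1.49 -1.87]
237 cap a [0.1476 0.1489 0.1493] exp top a 0.14700000000000002
0.03 0.0954
0.05 0.0946
0.07 0.0948
0.09 0.0942
ocap 534 [0.1452 0.4849] [-0.1265   0.16145  0.3182 ] ((-0.1335986852645874, 0.16283543407917023), 0.05437057465314865)
n 364 fit [-0.1306  0.1552 -0.0112 -0.0002] tilt -0.6 med res 0.0004
```

View pics/side15.png

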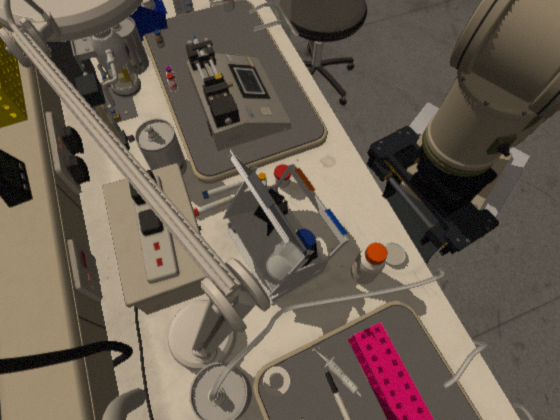

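Request:
carry_out --moves '[[[0.2,0,0.2],-0.15,0],[[0.4,0,0.5],-0.3,0],[[0.6,0,0.7],-0.45,0],[[0.6,0,0.7],-0.6,0],[[0.6,0,0.7],-0.75,0],[[0.6,0,0.7],-0.9,0],[[0.6,0,0.7],-1.05,0],[[0.6,0,0.7],-1.2,0],[[0.6,0,0.7],-1.35,0],[[0.6,0,0.7],-1.5,0]]'

```text
time: 26.45
ee_pos: [0.4243, -0.0384, 0.3138]
eef_rot: [-0.69, 0.156, -0.156, 0.69]
ft_force: [-0.1, 0.3, 0.6]
gripper_width: 1.001
```

Request:
carry_out --moves '[[[0,0,0],-0.15,0],[[0,0,0],-0.3,0],[[0,0,0],-0.45,0],[[0,0,0],-0.6,0],[[0,0,0],-0.75,0],[[0,0,0],-0.9,0],[[0,0,0],-1.05,0],[[0,0,0],-1.2,0],[[0,0,0],-1.35,0],[[0,0,0],-1.5,0]]'

```text
time: 27.45
ee_pos: [0.4243, -0.0384, 0.3137]
eef_rot: [-0.611, -0.356, 0.356, 0.611]
ft_force: [-0.1, -0.2, -0.6]
gripper_width: 1.0
```

Run:
```python
from h import *
shift((-.1306,.1552,.2))
```

```text
t 27.45 stn [-0.1291  0.1517  0.3137] F [-0.  -0.2 -0.6] w 1.0 turn 3.001 q [ 0.52 -0.13 -0.48  1.77 -0.06  1.49  1.11]
(-0.1306, 0.1552, 0.2) -> [ 0.33 11.37  0.19]
```

Request:
carry_out --moves '[[[0.3,3,0.2],-0.14,0],[[0.3,7,0.2],-0.14,0],[[0.3,11,0.2],-0.14,0],[[0.3,14,0.2],-0.14,0],[[0.3,16,0.2],-0.14,0],[[0.3,16.8,0.2],-0.14,0],[[0.3,16.8,0.2],-0.14,0]]'

```text
time: 28.15
ee_pos: [0.4237, -0.0342, 0.1451]
eef_rot: [-0.585, -0.396, 0.396, 0.586]
ft_force: [-0.0, -0.3, -0.3]
gripper_width: 1.002
```

Run:
```python
from h import *
shift((-.1306,.1552,.129))
```

```text
t 28.15 stn [-0.1312  0.1553  0.1451] F [ 0.1 -0.3 -0.3] w 1.002 turn 3.135 q [ 0.5  -0.02 -0.51  2.03 -0.01  1.13  1.18]
(-0.1306, 0.1552, 0.129) -> [-0.01  1.61 -0.06]
```

Request:
carry_out --moves '[[[0,0.8,0],0,0],[[0,1.4,0],0,0],[[0,1.6,0],0,0],[[0,1.6,0],0,1],[[0,1.6,0],0,1],[[0,1.6,0],0,1],[[0,1.6,0],0,1],[[0,1.6,0],0,1],[[0,1.6,0],0,1],[[0,1.6,0],0,1]]'

```text
time: 29.15
ee_pos: [0.4241, -0.0336, 0.1296]
eef_rot: [0.586, 0.396, -0.396, -0.586]
ft_force: [0.4, 0.1, 0.3]
gripper_width: 0.485
```

Request:
carry_out --moves '[[[0,0.1,0],0,1],[[0,0.15,-0.2],0,1],[[0,0.1,-0.45],0,1],[[0,0.05,-0.9],0,1]]'

```text
time: 29.55
ee_pos: [0.4332, -0.0367, 0.1305]
eef_rot: [0.586, 0.397, -0.396, -0.585]
ft_force: [-2.1, 1.4, 12.9]
gripper_width: 0.485
```

Run:
```python
from h import *
state()
c=env.capture("side"); np.savez("side16.npz",**c)
fitcyl(c,[(-.2,-.06),(.11,.21),(.02,.1)],.03,0,(-.125,.156,.06))
```

```text
t 29.55 stn [-0.1215  0.1565  0.1305] F [-2.5  0.5 12.9] w 0.485 turn 3.136 q [ 0.49  0.02 -0.51  2.03  0.01  1.09  1.17]
n 305 fit [-0.1266  0.1549  0.0531 -0.0046] tilt 3.0 med res 0.0003
```

Request:
carry_out --moves '[[[0,-0.06,-0.5],0,1],[[0,-0.09,-1.0],0,1],[[0,-0.11,-1.5],0,1],[[0,-0.12,-2.0],0,1],[[0,-0.12,-2.5],0,1]]'

```text
time: 30.1
ee_pos: [0.4565, -0.0461, 0.1311]
eef_rot: [0.586, 0.397, -0.396, -0.585]
ft_force: [-0.8, 1.0, 6.4]
gripper_width: 0.486
```

Run:
```python
from h import *
state()
c=env.capture("side"); np.savez("side17.npz",**c)
fitcyl(c,[(-.2,-.05),(.11,.21),(.025,.1)],.03,.2,(-.115,.156,.06))
```

```text
t 30.1 stn [-0.0964  0.1563  0.1311] F [-1.1  0.6  6.4] w 0.486 turn 3.136 q [ 0.49  0.07 -0.5   1.98  0.04  1.1   1.16]
n 124 fit [-0.1164  0.1547  0.2184  0.0055] tilt 12.2 med res 0.0003
```

Request:
carry_out --moves '[[[0,0.04,-0.5],0,1],[[0,0.09,-1.0],0,1],[[0,0.14,-1.5],0,1],[[0,0.21,-2.0],0,1],[[0,0.3,-2.5],0,1]]'

```text
time: 30.65
ee_pos: [0.4795, -0.0554, 0.1278]
eef_rot: [0.586, 0.397, -0.396, -0.585]
ft_force: [-0.6, 0.8, 5.6]
gripper_width: 0.485
```

Request:
carry_out --moves '[[[0,0.11,-0.5],0,1],[[0,0.23,-1.0],0,1],[[0,0.37,-1.5],0,1],[[0,0.52,-2.0],0,1]]'

```text
time: 31.05
ee_pos: [0.4978, -0.0631, 0.1221]
eef_rot: [0.586, 0.396, -0.396, -0.586]
ft_force: [0.1, 0.5, 4.4]
gripper_width: 0.484
```

Run:
```python
from h import *
s,_=state()
c=env.capture("side"); np.savez("side18.npz",**c)
t=stn(s["ee_pos"]); m=t+[-.045,0,-.065]
fitcyl(c,[(m[0]-.06,m[0]+.07),(.11,.21),(.03,.1)],.03,.5,(m[0],.156,.06))
im=c["color"][150:300,280:480,::-1]; cv2.imwrite("pics/side18z.png",cv2.resize(im,None,fx=3,fy=3))
```

```text
t 31.05 stn [-0.0517  0.1557  0.1221] F [-0.1  0.5  4.4] w 0.484 turn 3.136 q [ 0.48  0.18 -0.49  1.88  0.1   1.1   1.15]
n 4 fit [-0.0975  0.1544  0.7043  0.2554] tilt 32.9 med res 0.0001
```

View pics/side18z.png

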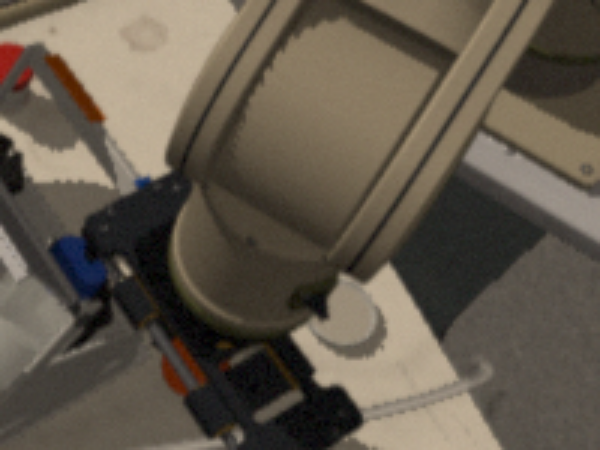

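Request:
carry_out --moves '[[[0,-0.8,0],0,1],[[0,-2.5,0],0,1],[[0,-6,1],0,1],[[0,-10,2.5],0,1],[[0,-14,4],0.1,1],[[0,-18,5.5],0.25,1],[[0,-19,6.5],0.4,1],[[0,-19,6.5],0.55,1],[[0,-19,6.5],0.7,1],[[0,-19,6.5],0.85,1]]'

```text
time: 32.1
ee_pos: [0.4362, -0.0389, 0.312]
eef_rot: [0.697, 0.117, -0.118, -0.697]
ft_force: [0.2, 1.0, -1.1]
gripper_width: 0.482
```

Request:
carry_out --moves '[[[0,0,0],0.15,1],[[0,0,0],0.3,1],[[0,0,0],0.45,1],[[0,0,0],0.6,1],[[0,0,0],0.75,1],[[0,0,0],0.9,1],[[0,0,0],1.05,1],[[0,0,0],1.2,1],[[0,0,0],1.35,1],[[0,0,0],1.5,1]]'

```text
time: 33.1
ee_pos: [0.4362, -0.0388, 0.3118]
eef_rot: [0.591, -0.39, 0.389, -0.59]
ft_force: [-0.5, -0.2, -2.1]
gripper_width: 0.487
```

Run:
```python
from h import *
shift((-.10,-.0597,.31),(-.10,.0,.31))
```

```text
t 33.1 stn [-0.1179  0.1556  0.3118] F [-0.4 -0.3 -2.1] w 0.487 turn 0.78 q [ 0.64 -0.1  -0.59  1.74 -0.06  1.49 -1.12]
(-0.1, -0.0597, 0.31) -> [ 16.57   0.19 -13.87]
(-0.1, 0.0, 0.31) -> [12.32  0.19 -9.67]
```

Request:
carry_out --moves '[[[2,-1,-1.5],0.15,1],[[5,-1.5,-4],0.3,1],[[8,-1.5,-6.5],0.45,1],[[11,-1.5,-9],0.6,1],[[14,-1.5,-11.5],0.75,1],[[16.5,-1.5,-13.9],0.78,1],[[16.5,-1.5,-13.9],0.78,1],[[16.5,-1.5,-13.9],0.78,1]]'

```text
time: 33.9
ee_pos: [0.3748, -0.2456, 0.3267]
eef_rot: [-0.4, 0.584, -0.583, 0.399]
ft_force: [0.1, 1.1, -1.4]
gripper_width: 0.486
```

Run:
```python
from h import *
s,_=state()
t=stn(s["ee_pos"])
for n in("side","top"):
    c=env.capture(n); np.savez(n+"19.npz",**c)
    im=c["color"][100:300,180:430,::-1]; cv2.imwrite(f"pics/{n}19z.png",cv2.resize(im,None,fx=3,fy=3))
    if n=="side":
        m=t+[.045,0,-.065]; print(m)
        fitcyl(c,[(m[0]-.06,m[0]+.07),(t[1]-.035,t[1]+.035),(t[2]-.1,t[2]-.025)],.03,-.55,m)
```

```text
t 33.9 stn [-0.0993 -0.0593  0.3267] F [-0.3  1.  -1.4] w 0.486 turn 0.005 q [ 0.88 -0.08 -0.37  1.7  -0.03  1.52 -1.43]
[-0.0543011  -0.05926891  0.26171583]
n 1064 fit [-0.0524 -0.0614 -0.6239  0.0021] tilt -30.3 med res 0.0005
```

View pics/side19z.png

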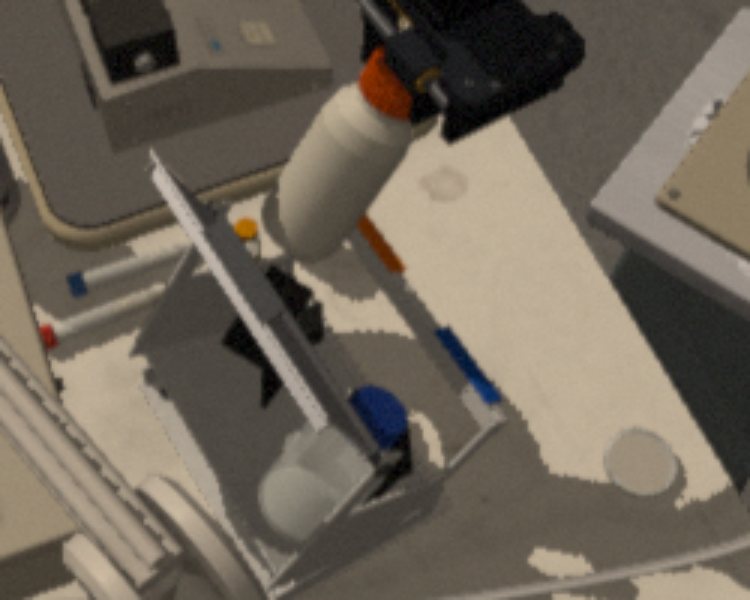

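Run:
```python
from h import *
c=dict(np.load("side19.npz")); S=stn(cloud(c)).reshape(-1,3)
p=np.array([.866,0,.5]);n=np.array([-.5,0,.866])
d=np.c_[S@p-.0855,S[:,1]+.0614]; r=np.hypot(*d.T); a=S@n
k=(r<.034)&(a>.14)&(a<.42); print("a range",np.percentile(a[k],[0,1,3,10]).round(4), np.percentile(a[k],[99,100]).round(4),k.sum())
h,e=np.histogram(a[k],bins=np.arange(.15,.34,.005)); print(list(zip(e.round(3),h)))
c=dict(np.load("side0.npz")); S=stn(cloud(c)).reshape(-1,3)
d=np.c_[S@p-.055,S[:,1]-.0597]; r=np.hypot(*d.T); a=S@n
k=(r<.029)&(r>.02)&(a>-.02)&(a<.2); h,e=np.histogram(a[k],bins=np.arange(.0,.18,.005)); print("seated",list(zip(e.round(3),h)))
hsv=cv2.cvtColor(c["color"],cv2.COLOR_RGB2HSV)
state()
```

```text
a range [0.2029 0.2063 0.2108 0.2229] [0.3706 0.3785] 2114
[(np.float64(0.15), np.int64(0)), (np.float64(0.155), np.int64(0)), (np.float64(0.16), np.int64(0)), (np.float64(0.165), np.int64(0)), (np.float64(0.17), np.int64(0)), (np.float64(0.175), np.int64(0)), (np.float64(0.18), np.int64(0)), (np.float64(0.185), np.int64(0)), (np.float64(0.19), np.int64(0)), (np.float64(0.195), np.int64(0)), (np.float64(0.2), np.int64(9)), (np.float64(0.205), np.int64(46)), (np.float64(0.21), np.int64(62)), (np.float64(0.215), np.int64(59)), (np.float64(0.22), np.int64(56)), (np.float64(0.225), np.int64(62)), (np.float64(0.23), np.int64(66)), (np.float64(0.235), np.int64(64)), (np.float64(0.24), np.int64(62)), (np.float64(0.245), np.int64(67)), (np.float64(0.25), np.int64(70)), (np.float64(0.255), np.int64(64)), (np.float64(0.26), np.int64(68)), (np.float64(0.265), np.int64(71)), (np.float64(0.27), np.int64(67)), (np.float64(0.275), np.int64(71)), (np.float64(0.28), np.int64(72)), (np.float64(0.285), np.int64(69)), (np.float64(0.29), np.int64(80)), (np.float64(0.295), np.int64(85)), (np.float64(0.3),
[... 876 characters left out ...]
9)), (np.float64(0.09), np.int64(11)), (np.float64(0.095), np.int64(16)), (np.float64(0.1), np.int64(13)), (np.float64(0.105), np.int64(7)), (np.float64(0.11), np.int64(17)), (np.float64(0.115), np.int64(30)), (np.float64(0.12), np.int64(30)), (np.float64(0.125), np.int64(24)), (np.float64(0.13), np.int64(8)), (np.float64(0.135), np.int64(0)), (np.float64(0.14), np.int64(3)), (np.float64(0.145), np.int64(5)), (np.float64(0.15), np.int64(5)), (np.float64(0.155), np.int64(6)), (np.float64(0.16), np.int64(5)), (np.float64(0.165), np.int64(0)), (np.float64(0.17), np.int64(0))]
t 34.0 stn [-0.0989 -0.0578  0.327 ] F [ 0.6 -0.8 -2.1] w 0.487 turn 0.008 q [ 0.88 -0.08 -0.37  1.7  -0.03  1.52 -1.43]
```

Run:
```python
from h import *
shift((-.0872,-.0588,.2581),(-.0589,-.0588,.2052))
```

```text
t 34.0 stn [-0.0989 -0.0578  0.327 ] F [ 0.6 -0.8 -2.1] w 0.487 turn 0.008 q [ 0.88 -0.08 -0.37  1.7  -0.03  1.52 -1.43]
(-0.0872, -0.0588, 0.2581) -> [0.11 6.89 1.17]
(-0.0589, -0.0588, 0.2052) -> [ 0.13 12.18  4.  ]
```

Request:
carry_out --moves '[[[0.05,1.0,-1.0],0.008,1],[[0.1,2.5,-1.2],0.008,1],[[0.1,4.2,-0.4],0.008,1],[[0.1,5.6,0.4],0.008,1],[[0.1,6.9,1.2],0.008,1],[[0.1,8.5,2.0],0.008,1],[[0.1,10.3,3.0],0.008,1],[[0.1,12.0,3.9],0.008,1],[[0.1,12.0,3.9],0.008,1]]'

```text
time: 34.9
ee_pos: [0.4114, -0.2593, 0.2048]
eef_rot: [-0.398, 0.586, -0.583, 0.398]
ft_force: [0.4, 0.2, -2.1]
gripper_width: 0.488
```

Run:
```python
from h import *
s,_=state()
shift((-.0398,-.0590,.170))
c=env.capture("side"); np.savez("side20.npz",**c)
im=c["color"][100:300,180:430,::-1]; cv2.imwrite(f"pics/side20z.png",cv2.resize(im,None,fx=3,fy=3))
t=stn(s["ee_pos"]);m=t+[.045,0,-.065]
x,_=fitcyl(c,[(m[0]-.06,m[0]+.07),(t[1]-.035,t[1]+.035),(t[2]-.085,t[2]-.025)],.03,-.55,m); print("p",.866*x[0]+.5*m[2])
```

```text
t 34.9 stn [-0.0601 -0.0586  0.2048] F [ 0.3  0.3 -2.1] w 0.488 turn 0.0 q [ 0.85  0.06 -0.4   1.82  0.02  1.27 -1.5 ]
t 34.9 stn [-0.0601 -0.0586  0.2048] F [ 0.3  0.3 -2.1] w 0.488 turn 0.0 q [ 0.85  0.06 -0.4   1.82  0.02  1.27 -1.5 ]
(-0.0398, -0.059, 0.17) -> [0.04 3.47 2.05]
n 285 fit [-0.0134 -0.0611 -0.6329  0.0008] tilt -30.6 med res 0.0005
p 0.05828571793031081
```

View pics/side20z.png

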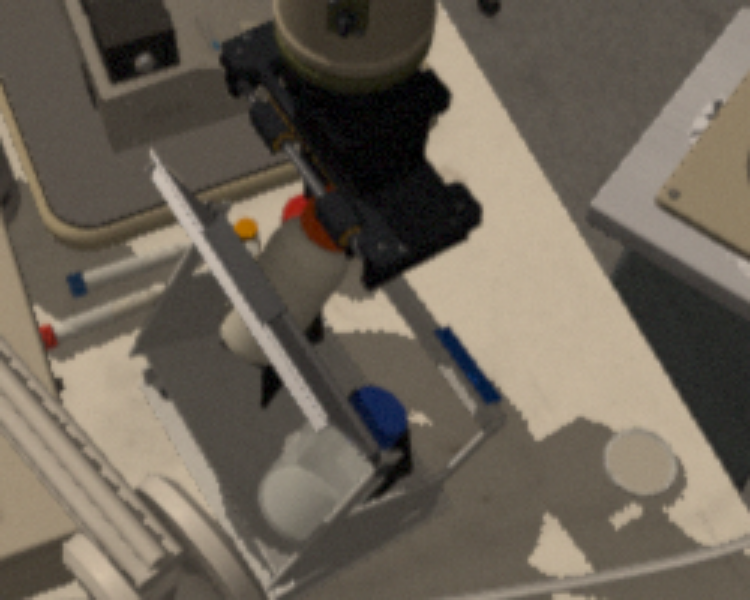

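Request:
carry_out --moves '[[[0,0.8,0.5],0,1],[[0,1.6,1.0],0,1],[[-0.05,2.4,1.5],0,1],[[-0.05,3.1,1.9],0,1],[[-0.05,3.45,2.1],0,1],[[-0.05,3.45,2.1],0,1]]'

```text
time: 35.55
ee_pos: [0.4311, -0.2678, 0.1719]
eef_rot: [-0.398, 0.585, -0.584, 0.397]
ft_force: [0.5, 0.3, -1.0]
gripper_width: 0.487
```

Run:
```python
from h import *
s,_=state()
shift((-.0345,-.0585,.1569))
c=env.capture("side"); np.savez("side21.npz",**c)
t=stn(s["ee_pos"]);m=t+[.045,0,-.065]
x,_=fitcyl(c,[(m[0]-.06,m[0]+.07),(t[1]-.035,t[1]+.035),(t[2]-.085,t[2]-.025)],.03,-.55,m); print("p",.866*x[0]+.5*m[2])
```

```text
t 35.55 stn [-0.0388 -0.0593  0.1719] F [ 0.3  0.4 -1. ] w 0.487 turn -0.002 q [ 0.84  0.14 -0.4   1.82  0.06  1.2  -1.53]
t 35.55 stn [-0.0388 -0.0593  0.1719] F [ 0.3  0.4 -1. ] w 0.487 turn -0.002 q [ 0.84  0.14 -0.4   1.82  0.06  1.2  -1.53]
(-0.0345, -0.0585, 0.1569) -> [-0.08  1.5   0.43]
n 503 fit [ 0.0064 -0.0598 -0.7707  0.1277] tilt -34.9 med res 0.0012
p 0.058974437839651256
```

Request:
carry_out --moves '[[[-0.04,0.5,0.15],0,1],[[-0.04,1.0,0.3],0,1],[[-0.04,1.4,0.42],0,1],[[-0.04,1.4,0.42],0,1]]'

```text
time: 36.0
ee_pos: [0.435, -0.2689, 0.1578]
eef_rot: [-0.398, 0.585, -0.585, 0.397]
ft_force: [-0.3, 0.6, -1.5]
gripper_width: 0.486
```

Run:
```python
from h import *
shift((-.0324,-.0590,.1512))
```

```text
t 36.0 stn [-0.0347 -0.0589  0.1578] F [-0.5  0.5 -1.5] w 0.486 turn -0.002 q [ 0.83  0.16 -0.4   1.82  0.07  1.17 -1.54]
(-0.0324, -0.059, 0.1512) -> [0.01 0.66 0.23]
```

Request:
carry_out --moves '[[[0,0.15,0.0],0,1],[[0,0.3,0.05],0,1],[[0,0.4,0.1],0,1]]'

```text
time: 36.3
ee_pos: [0.4362, -0.2695, 0.1545]
eef_rot: [0.397, -0.585, 0.585, -0.397]
ft_force: [0.2, -0.6, -2.1]
gripper_width: 0.484
```

Run:
```python
from h import *
shift((-.0324,-.0590,.1512))
c=env.capture("side"); S=stn(cloud(c)).reshape(-1,3)
p=np.array([.866,0,.5]);n=np.array([-.5,0,.866])
k=(abs(S[:,1]+.0597)<.02)&(S[:,2]>.01)&(S[:,2]<.13)&(S[:,0]>-.02)&(S[:,0]<.11); f=S[k]; P_=f@p;A=f@n
for a in np.arange(.0,.11,.01):
    q=P_[abs(A-a)<.005]
    if len(q)>3: print(round(a,3),len(q),"pmax",np.percentile(q,95).round(4))
r=np.hypot(S@p-.0555,S[:,1]+.0597);a=S@n;k=(r<.029)&(r>.015)&(a>-.02)&(a<.06); h,e=np.histogram(a[k],bins=np.arange(.0,.06,.002)); print(list(zip(e.round(3).tolist(),h.tolist())))
```

```text
t 36.3 stn [-0.0334 -0.059   0.1545] F [ 0.4 -0.5 -2.1] w 0.484 turn -0.002 q [ 0.83  0.16 -0.4   1.83  0.07  1.17 -1.54]
(-0.0324, -0.059, 0.1512) -> [0.   0.33 0.1 ]
0.02 181 pmax 0.1094
0.03 44 pmax 0.0875
0.04 48 pmax 0.0878
0.05 49 pmax 0.0879
0.06 52 pmax 0.0873
0.07 49 pmax 0.0869
0.08 51 pmax 0.0875
0.09 53 pmax 0.0869
0.1 27 pmax 0.0868
[(0.0, 0), (0.002, 0), (0.004, 0), (0.006, 0), (0.008, 0), (0.01, 0), (0.012, 0), (0.014, 0), (0.016, 12), (0.018, 17), (0.02, 3), (0.022, 4), (0.024, 2), (0.026, 1), (0.028, 8), (0.03, 2), (0.032, 5), (0.034, 2), (0.036, 7), (0.038, 2), (0.04, 7), (0.042, 0), (0.044, 5), (0.046, 5), (0.048, 5), (0.05, 4), (0.052, 5), (0.054, 1), (0.056, 3)]
```

Request:
carry_out --moves '[[[0,0.1,-0.1],0,1],[[0,0.2,-0.1],0,1],[[0,0.3,-0.05],0,1]]'

```text
time: 36.65
ee_pos: [0.4359, -0.2697, 0.1532]
eef_rot: [0.397, -0.584, 0.585, -0.397]
ft_force: [-9.3, 2.5, 22.7]
gripper_width: 0.487
```

Run:
```python
from h import *
state()
```

```text
t 36.65 stn [-0.0336 -0.0592  0.1532] F [-9.6 -1.1 22.7] w 0.487 turn -0.002 q [ 0.83  0.16 -0.4   1.83  0.07  1.16 -1.54]
```

Request:
carry_out --moves '[[[0,-0.15,-0.05],0,1],[[0,-0.17,-0.15],0,1],[[0,-0.17,-0.15],0,1]]'

```text
time: 36.95
ee_pos: [0.4346, -0.2689, 0.1535]
eef_rot: [0.397, -0.584, 0.585, -0.398]
ft_force: [2.2, -1.1, 0.5]
gripper_width: 0.486
```

```bash
cat > chk.py <<'E'
from h import *
def chk(y,pc):
    s,_=state()
    c=env.capture("side"); S=stn(cloud(c)).reshape(-1,3)
    p=np.array([.866,0,.5]);n=np.array([-.5,0,.866])
    k=(abs(S[:,1]-y)<.02)&(S[:,2]>.01)&(S[:,2]<.13)&(S[:,0]>-.02)&(S[:,0]<.11); f=S[k]; P_=f@p;A=f@n
    print([(round(a,2),float(np.percentile(P_[abs(A-a)<.005],95).round(4))) for a in np.arange(.03,.11,.01) if (abs(A-a)<.005).sum()>3])
    return c
E
python3 -c "
from chk import *
chk(-.0597,.055)"
```

```text
t 36.95 stn [-0.0351 -0.059   0.1535] F [ 2.4 -0.2  0.5] w 0.486 turn -0.002 q [ 0.83  0.16 -0.4   1.83  0.07  1.16 -1.54]
[(np.float64(0.03), 0.0877), (np.float64(0.04), 0.0873), (np.float64(0.05), 0.0872), (np.float64(0.06), 0.0865), (np.float64(0.07), 0.0867), (np.float64(0.08), 0.0867), (np.float64(0.09), 0.0861), (np.float64(0.1), 0.086)]
```

Request:
carry_out --moves '[[[0,0,0.1],0,0.2],[[0,0,0.1],0,0.2],[[0,0,0.1],0,0.1],[[0,0,0.1],0,0],[[0,0,0.1],0,0]]'

```text
time: 37.5
ee_pos: [0.4351, -0.269, 0.1532]
eef_rot: [-0.397, 0.585, -0.585, 0.397]
ft_force: [-1.0, 0.5, 0.3]
gripper_width: 0.856
```

```bash
python3 -c "
from chk import *
c=chk(-.0597,.055)
im=c['color'][100:300,180:430,::-1]; cv2.imwrite('pics/side22z.png',cv2.resize(im,None,fx=3,fy=3))"
```

```text
t 37.5 stn [-0.0346 -0.0589  0.1532] F [-1.1  0.1  0.3] w 0.856 turn -0.002 q [ 0.83  0.16 -0.4   1.83  0.07  1.16 -1.54]
[(np.float64(0.03), 0.0867), (np.float64(0.04), 0.0864), (np.float64(0.05), 0.086), (np.float64(0.06), 0.0865), (np.float64(0.07), 0.0862), (np.float64(0.08), 0.0862), (np.float64(0.09), 0.086), (np.float64(0.1), 0.0858)]
```

View pics/side22z.png

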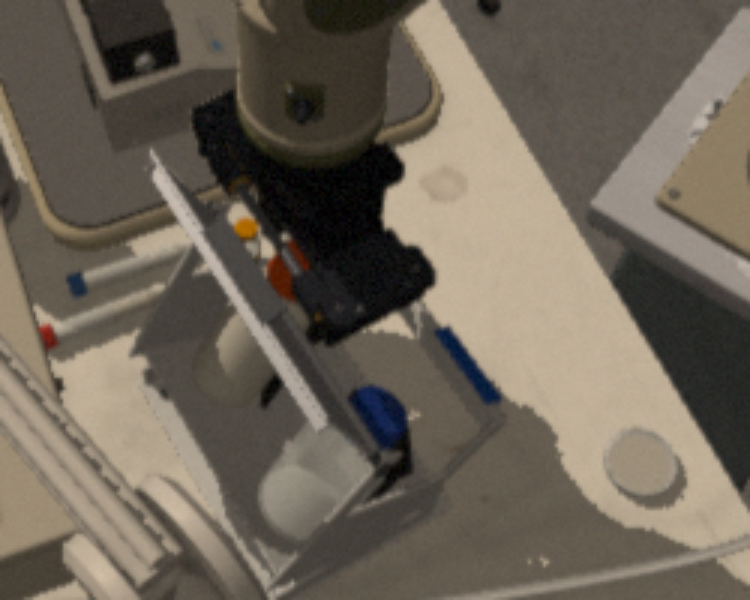

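Request:
carry_out --moves '[[[0,-0.7,0],0,0],[[0,-2,0],0,0],[[0,-5,-0.5],0,0],[[0,-9,-1.5],0,0],[[-2,-13,-2],0,0],[[-5,-18,-2],0,0],[[-6,-22,-2],0,0],[[-6,-25,-2],0,0],[[-6,-25,-2],0,0]]'

```text
time: 38.45
ee_pos: [0.4399, -0.2054, 0.4091]
eef_rot: [0.396, -0.582, 0.587, -0.399]
ft_force: [-1.2, -0.6, 0.1]
gripper_width: 1.001
```

Run:
```python
from h import *
state()
Q=[]
for n in("top","side"):
    c=env.capture(n); np.savez(n+"23.npz",**c); save(c,n+"23")
c0=dict(np.load("top4.npz"));c1=dict(np.load("side23.npz")) 
S=np.r_[stn(cloud(c0)).reshape(-1,3),stn(cloud(c1)).reshape(-1,3)]
for xa in np.arange(.02,.26,.02):
    print(round(xa,2),[round(float(np.max(S[(abs(S[:,0]-xa)<.01)&(abs(S[:,1]-ya)<.02)&(S[:,2]<.6),2],initial=0)),3) for ya in np.arange(-.16,.17,.04)])
# cover line
k=(abs(S[:,1]-.05)<.03)&(S[:,2]>.225)&(S[:,2]<.34)&(S[:,0]>.0)&(S[:,0]<.08)
f=S[k]
for z in np.arange(.225,.335,.01): 
    q=f[abs(f[:,2]-z)<.005,0]
    if len(q): print(round(z,3),np.percentile(q,[5,50,95]).round(3))
c=dict(np.load("top23.npz")); P=stn(cloud(c)).reshape(-1,3); hsv=cv2.cvtColor(c["color"],cv2.COLOR_RGB2HSV).reshape(-1,3)
nn=np.array([-.5,0,.866]);p=np.array([.866,0,.5])
for nm,col,y in(("blue",112,.0597),("orange",2,-.0597)):
    d=abs(hsv[:,0].astype(int)-col);d=np.minimum(d,180-d)
    k=(d<12)&(hsv[:,1]>110)&(abs(P[:,1]-y)<.03)&(P[:,0]>-.07)&(P[:,0]<.03)&(P[:,2]>.1)
    if k.sum()>20: f=P[k]; a=f@nn; t=f[a>np.median(a)-.003]; print(nm,k.sum(),"top a",np.percentile(a,[50,90]).round(4),"centre p,y",cv2.minEnclosingCircle(np.c_[t@p,t[:,1]].astype(np.float32)))
```

```text
t 38.45 stn [-0.0534  0.002   0.4091] F [-0.9 -1.   0.1] w 1.001 turn -0.001 q [ 0.79  0.01 -0.44  1.45  0.    1.67 -1.6 ]
0.02 [0.004, 0.22, 0.261, 0.261, 0.261, 0.262, 0.262, 0.22, 0.012]
0.04 [0.018, 0.186, 0.321, 0.329, 0.328, 0.328, 0.322, 0.188, 0.01]
0.06 [0.022, 0.153, 0.324, 0.324, 0.325, 0.325, 0.324, 0.15, 0.012]
0.08 [0.021, 0.119, 0.073, 0.074, 0.072, 0.072, 0.073, 0.115, 0.036]
0.1 [0.02, 0.085, 0.01, 0.01, 0.009, 0.008, 0.008, 0.084, 0.073]
0.12 [0.021, 0.003, 0.004, 0.004, 0.003, 0.003, 0.003, 0.004, 0.112]
0.14 [0.138, 0.131, 0.005, 0.003, 0.004, 0.004, 0.004, 0.004, 0.145]
0.16 [0.14, 0.138, 0.138, 0.137, 0.003, 0.003, 0.006, 0.003, 0.576]
0.18 [0.139, 0.138, 0.139, 0.139, 0.139, 0.138, 0.578, 0.579, 0.579]
0.2 [0.204, 0.159, 0.139, 0.572, 0.581, 0.581, 0.58, 0.579, 0.574]
0.22 [0.205, 0.58, 0.582, 0.581, 0.582, 0.578, 0.045, 0.045, 0.456]
0.24 [0.583, 0.583, 0.582, 0.57, 0.161, 0.045, 0.046, 0.259, 0.352]
0.225 [0.017 0.018 0.02 ]
0.235 [0.019 0.021 0.023]
0.245 [0.023 0.025 0.027]
0.255 [0.026 0.028 0.03 ]
0.265 [0.029 0.032 0.034]
0.275 [0.033 0.035 0.037]
0.285 [0.037 0.039 0.041]
0.295 [0.041 0.042 0.044]
0.305 [0.044 0.048 0.058]
0.315 [0.048 0.05  0.057]
0.325 [0.039 0.05  0.054]
```

View pics/top23.png

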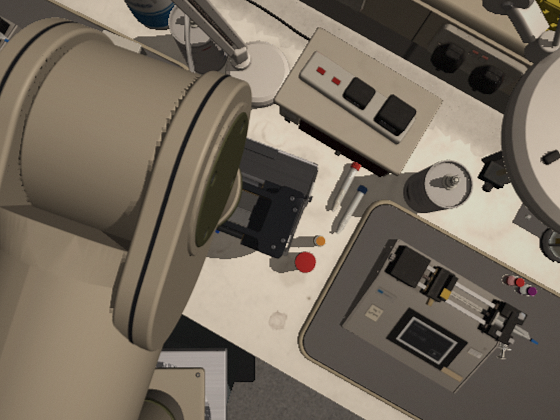

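View pics/side23.png

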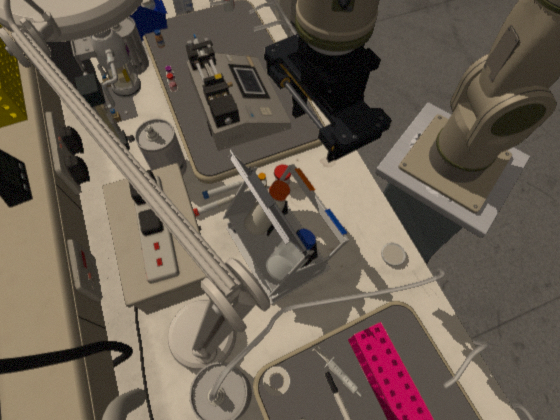

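Run:
```python
from h import *
shift((.083,-.015,.40),(.083,-.015,.297))
```

```text
t 38.55 stn [-0.0543  0.0012  0.4045] F [-1. -1. -1.] w 1.001 turn -0.002 q [ 0.79  0.01 -0.44  1.46  0.    1.67 -1.6 ]
(0.083, -0.015, 0.4) -> [ 1.6   0.47 13.73]
(0.083, -0.015, 0.297) -> [ 1.59 10.77 13.71]
```

Request:
carry_out --moves '[[[0.5,0,3],0,0],[[1,0,6.5],0,0],[[1.6,0,10],0,0],[[1.6,0.2,13],0,0],[[1.6,0.3,13.7],0,0],[[1.6,0.3,13.7],0,0]]'

```text
time: 39.15
ee_pos: [0.5603, -0.2712, 0.3983]
eef_rot: [-0.398, 0.586, -0.584, 0.397]
ft_force: [-0.8, 0.7, -0.6]
gripper_width: 1.004
```

Run:
```python
from h import *
shift((.083,-.015,.297))
c=env.capture("side");save(c,"side24")
```

```text
t 39.15 stn [ 0.0827 -0.0151  0.3983] F [-1.   0.4 -0.6] w 1.004 turn -0.001 q [ 0.69  0.34 -0.45  1.11  0.15  1.72 -1.66]
(0.083, -0.015, 0.297) -> [ 0.   10.13  0.06]
```

View pics/side24.png

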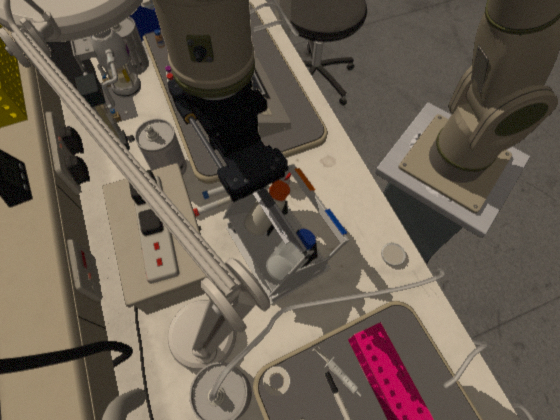

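Request:
carry_out --moves '[[[0,2,0],0,0],[[0,4.5,0],0,0],[[0,7,0],0,0],[[0,9,0],0,0],[[0,10.1,0],0,0],[[0,10.1,0],0,0]]'

```text
time: 39.8
ee_pos: [0.559, -0.2711, 0.2987]
eef_rot: [-0.398, 0.585, -0.585, 0.397]
ft_force: [0.7, -0.0, 0.6]
gripper_width: 0.997
```

Run:
```python
from h import *
shift((.028,-.015,.298),(-.0155,-.015,.288),(-.0476,-.015,.258))
```

```text
t 39.8 stn [ 0.0814 -0.0154  0.2987] F [0.7 0.2 0.6] w 0.997 turn -0.002 q [ 0.72  0.33 -0.45  1.33  0.14  1.51 -1.67]
(0.028, -0.015, 0.298) -> [-0.03  0.07 -5.34]
(-0.0155, -0.015, 0.288) -> [-0.02  1.08 -9.69]
(-0.0476, -0.015, 0.258) -> [ -0.02   4.09 -12.9 ]
```

Request:
carry_out --moves '[[[0,0,-1.5],0,0],[[0,0,-2.8],0,0],[[0,0,-4.1],0,0],[[0,0.1,-5.4],0,0],[[0,0.3,-6.8],0,0],[[0,0.6,-8.2],0,0],[[0,1.1,-9.7],0,0],[[0,1.1,-9.7],0,0]]'

```text
time: 40.6
ee_pos: [0.4693, -0.2353, 0.2899]
eef_rot: [0.397, -0.584, 0.586, -0.397]
ft_force: [-0.2, 0.1, -0.5]
gripper_width: 0.999
```

Run:
```python
from h import *
shift((-.0476,-.015,.258),(-.062,-.015,.225))
c=env.capture("side");save(c,"side25"); np.savez("side25.npz",**c)
im=c["color"][100:300,180:430,::-1]; cv2.imwrite(f"pics/side25z.png",cv2.resize(im,None,fx=3,fy=3))
```

```text
t 40.6 stn [-0.0151 -0.015   0.2899] F [-0.2  0.  -0.5] w 0.999 turn -0.002 q [ 0.8   0.11 -0.46  1.6   0.05  1.44 -1.61]
(-0.0476, -0.015, 0.258) -> [ 0.    3.18 -3.25]
(-0.062, -0.015, 0.225) -> [ 0.    6.48 -4.7 ]
```

View pics/side25z.png

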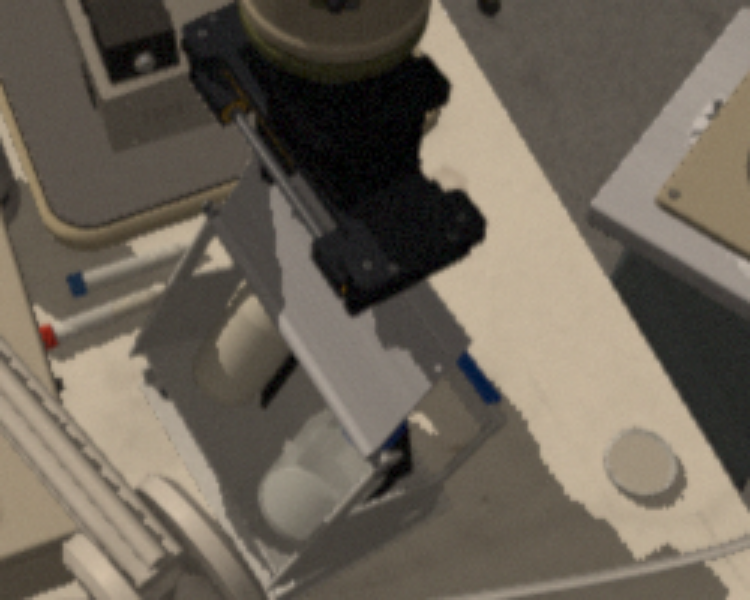

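Request:
carry_out --moves '[[[0,0.8,-1.2],0,0],[[0,1.9,-2.3],0,0],[[0,3.2,-3.3],0,0],[[0,4.8,-4.1],0,0],[[0,6.5,-4.7],0,0],[[0,7.9,-5.1],0,0],[[0,9.2,-5.2],0,0],[[0,9.2,-5.2],0,0]]'

```text
time: 41.45
ee_pos: [0.4212, -0.2161, 0.1948]
eef_rot: [-0.398, 0.586, -0.584, 0.397]
ft_force: [-0.3, 0.5, 0.7]
gripper_width: 0.999
```

Run:
```python
from h import *
shift((-.061,-.015,.180))
c=env.capture("side");save(c,"side26"); np.savez("side26.npz",**c)
S=stn(cloud(c)).reshape(-1,3); k=(abs(S[:,1])<.095)&(S[:,0]<.02)&(S[:,0]>-.12)&(S[:,2]>.15)&(S[:,2]<.3);f=S[k]
for x in np.arange(-.11,.02,.01):
    q=f[abs(f[:,0]-x)<.005,2]
    if len(q)>3: print(round(x,2),len(q),np.percentile(q,[10,50,90]).round(3))
im=c["color"][100:300,180:430,::-1]; cv2.imwrite(f"pics/side26z.png",cv2.resize(im,None,fx=3,fy=3))
```

```text
t 41.45 stn [-0.067  -0.0148  0.1948] F [-0.4  0.4  0.7] w 0.999 turn -0.002 q [ 0.83  0.04 -0.46  1.86  0.02  1.24 -1.58]
(-0.061, -0.015, 0.18) -> [0.02 1.48 0.6 ]
-0.1 33 [0.179 0.182 0.289]
-0.09 103 [0.181 0.19  0.25 ]
-0.08 208 [0.185 0.186 0.189]
-0.07 134 [0.188 0.19  0.266]
-0.06 311 [0.191 0.193 0.287]
-0.05 401 [0.193 0.195 0.198]
-0.04 621 [0.196 0.199 0.289]
-0.03 745 [0.199 0.203 0.288]
-0.02 392 [0.202 0.204 0.205]
-0.01 392 [0.205 0.207 0.208]
-0.0 402 [0.208 0.21  0.211]
0.01 365 [0.211 0.216 0.219]
```

View pics/side26z.png

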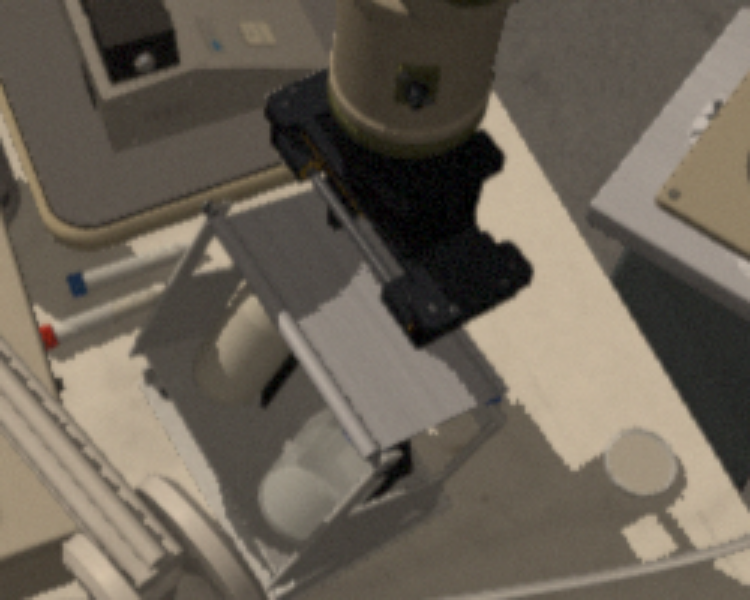

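Request:
carry_out --moves '[[[0,0.4,0.15],0,0],[[0,0.8,0.3],0,0],[[0,1.1,0.4],0,0],[[0,1.4,0.5],0,0],[[0,1.4,0.5],0,0]]'

```text
time: 42.0
ee_pos: [0.4263, -0.2182, 0.1819]
eef_rot: [-0.397, 0.585, -0.585, 0.397]
ft_force: [-0.7, -0.5, 1.0]
gripper_width: 1.002
```

```bash
cat > cov.py <<'E'
from h import *
shift((-.061,-.015,.175))
c=env.capture("side"); np.savez("cov.npz",**c)
S=stn(cloud(c)).reshape(-1,3); k=(abs(S[:,1])<.095)&(S[:,0]<.0)&(S[:,0]>-.06)&(S[:,2]>.165)&(S[:,2]<.215);f=S[k]
def r(v): return f[:,2]-v[0]-v[1]*(f[:,0]-.015)
s=least_squares(r,[.213,.3],loss="soft_l1",f_scale=.001); print("slope",s.x.round(4),"cover angle rad",np.radians(30)-np.arctan(s.x[1]))
im=c["color"][100:300,180:430,::-1]; cv2.imwrite("pics/cov%d.png"%int(env.read_state()["time"]*100),cv2.resize(im,None,fx=3,fy=3))
E
python3 cov.py
```

```text
t 42.0 stn [-0.0614 -0.0149  0.1819] F [-0.5 -0.7  1. ] w 1.002 turn -0.002 q [ 0.83  0.07 -0.46  1.87  0.03  1.21 -1.59]
(-0.061, -0.015, 0.175) -> [0.01 0.69 0.03]
slope [0.214  0.5077] cover angle rad 0.05380255981335297
```

Request:
carry_out --moves '[[[0,0.15,0],0,0],[[0,0.3,0],0,0],[[0,0.4,0],0,0]]'

```text
time: 42.35
ee_pos: [0.4264, -0.2183, 0.1782]
eef_rot: [0.397, -0.585, 0.585, -0.397]
ft_force: [-0.3, -1.0, 2.2]
gripper_width: 0.997
```

```bash
python3 cov.py
```

```text
t 42.35 stn [-0.0613 -0.0149  0.1782] F [ 0.  -1.   2.2] w 0.997 turn -0.002 q [ 0.83  0.07 -0.46  1.87  0.03  1.21 -1.6 ]
(-0.061, -0.015, 0.175) -> [0.01 0.32 0.03]
slope [0.214  0.5598] cover angle rad 0.01327765847477902
```

Request:
carry_out --moves '[[[0,0.1,0],0,0],[[0,0.1,0],0,0]]'

```text
time: 42.6
ee_pos: [0.4263, -0.2182, 0.1772]
eef_rot: [0.397, -0.585, 0.585, -0.397]
ft_force: [-0.2, 0.1, 2.1]
gripper_width: 1.005
```

Request:
carry_out --moves '[[[0,0.06,0],0,0],[[0,0.06,0],0,0]]'

```text
time: 42.8
ee_pos: [0.4265, -0.2183, 0.1769]
eef_rot: [0.397, -0.585, 0.585, -0.397]
ft_force: [-0.4, 0.4, 3.1]
gripper_width: 1.004
```

```bash
python3 cov.py; ls pics | grep cov
```

```text
t 42.8 stn [-0.0612 -0.0149  0.1769] F [-0.5  0.2  3.1] w 1.004 turn -0.002 q [ 0.83  0.07 -0.46  1.87  0.03  1.2  -1.6 ]
(-0.061, -0.015, 0.175) -> [0.01 0.19 0.02]
slope [0.2141 0.5784] cover angle rad -0.000759094221621015
cov4205.png
cov4240.png
cov4285.png
```

Request:
carry_out --moves '[[[0,0.08,0],0,0],[[0,0.08,0],0,0]]'

```text
time: 43.05
ee_pos: [0.4267, -0.2184, 0.1766]
eef_rot: [0.397, -0.585, 0.585, -0.398]
ft_force: [-1.5, 0.5, 9.2]
gripper_width: 0.997
```

Request:
carry_out --moves '[[[0,0.06,0],0,0],[[0,0.06,0],0,0]]'

```text
time: 43.25
ee_pos: [0.4267, -0.2184, 0.1764]
eef_rot: [0.397, -0.584, 0.585, -0.398]
ft_force: [-3.5, 0.9, 12.7]
gripper_width: 1.0
```

Firm stop. Retreating upwards and checking.

Request:
carry_out --moves '[[[0,-0.5,0],0,0],[[0,-2,0],0,0],[[0,-5,0],0,0],[[0,-10,0],0,0],[[4,-15,0],0,0],[[9,-18,-3],0,0],[[13,-18,-6],0,0],[[17,-18,-9],0,0],[[20,-18,-11],0,0],[[20,-18,-11],0,0]]'

```text
time: 44.25
ee_pos: [0.2452, -0.3666, 0.3553]
eef_rot: [-0.395, 0.587, -0.586, 0.395]
ft_force: [0.3, -0.0, 0.4]
gripper_width: 1.0
```

```bash
python3 cov.py
python3 - <<'E'
from h import *
c=dict(np.load("cov.npz")); save(c,"side30")
im=c["color"][150:290,200:360,::-1]; cv2.imwrite("pics/side30z.png",cv2.resize(im,None,fx=4,fy=4))
t=env.capture("top"); save(t,"top30"); np.savez("top30.npz",**t)
im=t["color"][100:290,150:370,::-1]; cv2.imwrite("pics/top30z.png",cv2.resize(im,None,fx=3,fy=3))
E
```

```text
t 44.25 stn [-0.1755 -0.2193  0.3553] F [0.3 0.1 0.4] w 1.0 turn -0.01 q [ 1.08 -0.11 -0.18  1.67 -0.02  1.58 -1.06]
(-0.061, -0.015, 0.175) -> [-20.56  18.    11.25]
slope [0.2141 0.5788] cover angle rad -0.0010594152614998853
```

View pics/side30z.png

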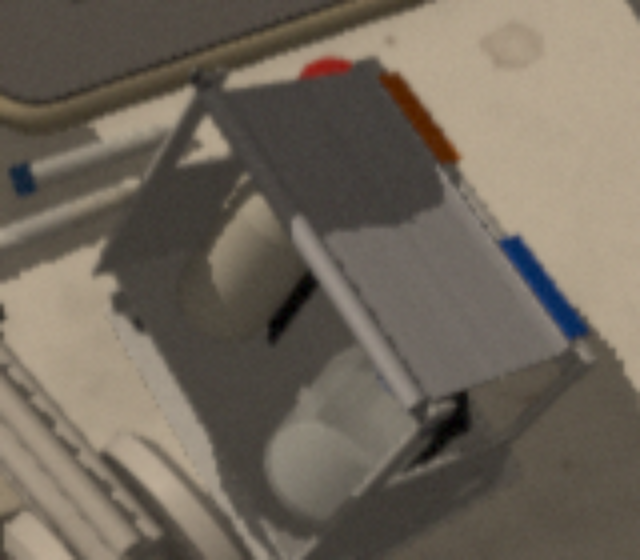

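View pics/top30z.png

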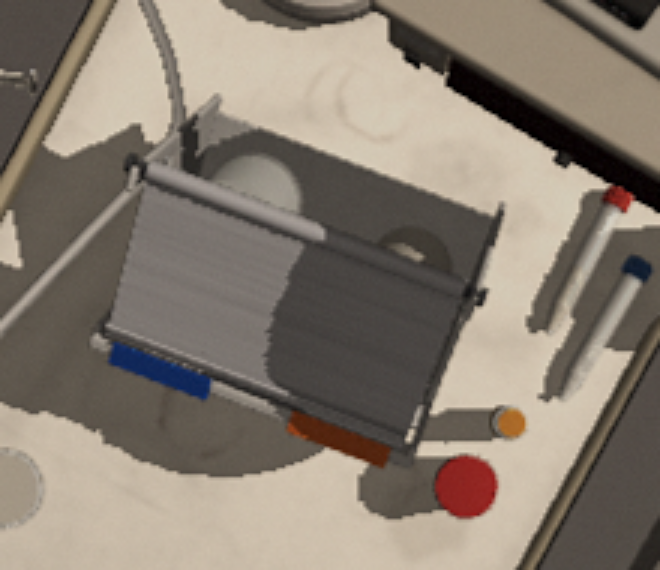

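Run:
```python
from h import *
p=np.array([.866,0,.5]);n=np.array([-.5,0,.866])
def pr(f,y,l):
    c=dict(np.load(f)); S=stn(cloud(c)).reshape(-1,3)
    k=(abs(S[:,1]-y)<.02)&(S[:,2]>.01)&(S[:,2]<.13)&(S[:,0]>-.02)&(S[:,0]<.11); Q=S[k];P_=Q@p;A=Q@n
    print(l,[float(np.percentile(P_[abs(A-a)<.005],95).round(4)) for a in np.arange(.03,.1,.01)])
pr("side0.npz",-.0597,"blue orig R");pr("cov.npz",.0597,"blue now L");pr("side0.npz",.0597,"orange orig L");pr("cov.npz",-.0597,"orange now R")
a=dict(np.load("top0.npz"));b=dict(np.load("top30.npz")); A=cloud(a);B=cloud(b)
for nm,(u,v) in dict(pot=(305,262),vial=(319,241),rtube=(345,185),btube=(350,208),disc=(150,262)).items():
    print(nm,np.abs(a["color"][v-12:v+12,u-12:u+12].astype(int)-b["color"][v-12:v+12,u-12:u+12]).mean().round(1),np.nanmax(np.abs(np.nanmedian(A[v-1:v+2,u-1:u+2].reshape(-1,3),0)-np.nanmedian(B[v-1:v+2,u-1:u+2].reshape(-1,3),0))).round(4))
# shoulder of bottles axial: bottle top silhouette a-range in side
for f,y,pc,r,l in(("side0.npz",-.0597,.06,.0345,"b0"),("cov.npz",.0597,.06,.0345,"b1"),("side0.npz",.0597,.0551,.03,"o0"),("cov.npz",-.0597,.0555,.03,"o1")):
    S=stn(cloud(dict(np.load(f)))).reshape(-1,3); P_=S@p-pc; q=S[:,1]-y; rr=np.hypot(P_,q); k=(abs(rr-r)<.003)&(P_>0.4*r); an=(S@n)[k]; an=an[(an>0)&(an<.17)]; print(l,len(an),np.percentile(an,[1,3,97,99]).round(4))
```

```text
blue orig R [0.0956, 0.0956, 0.0955, 0.0955, 0.0954, 0.0952, 0.0951, 0.0939]
blue now L [0.0951, 0.095, 0.0944, 0.0951, 0.0952, 0.095, 0.0943, 0.0927]
orange orig L [0.0846, 0.0851, 0.0848, 0.0856, 0.0854, 0.0853, 0.0852, 0.0845]
orange now R [0.0861, 0.0864, 0.0862, 0.0864, 0.0861, 0.0857, 0.0859, 0.0858]
pot 2.6 0.0014
vial 4.3 0.0008
rtube 2.5 0.0008
btube 2.6 0.0008
disc 3.0 0.0007
b0 689 [0.0169 0.018  0.1046 0.107 ]
b1 735 [0.0173 0.0182 0.1032 0.1064]
o0 780 [0.0172 0.018  0.1203 0.1235]
o1 695 [0.0171 0.0182 0.1221 0.1249]
```

```bash
python3 -c "
from h import *
print(env.job_done()); state()"
```

```text
the job is handed in; nothing more can be done
None
the job is handed in; nothing more can be done
```

The bottles are swapped and the cover is shut. I handed the job in at about 44.4 s of the 69 s allowed, with one possible force breach (below).

**What I did:**
- I pushed the cover back for clearance and stood the orange-cap bottle upright on the bench.
- I moved the blue-cap bottle into the blue-tagged bay. Then I tilted the orange-cap bottle back to 30° against the bench and set it in the orange-tagged bay.
- I swung the cover shut from behind and pressed until it stopped firmly (about 13 N).

**Last checks:**
- **Cover:** its angle measured about 0 rad (−0.001). The pictures show it lying behind the front rail, but I did not see the tab itself.
- **Blue-cap bottle:** it sits within about 1 mm of the seated pose I measured at the start.
- **Orange-cap bottle:** it is parallel to its bay. It reads about 1 mm further back and up to 2 mm higher along the axis than a seated one. That is close to the measuring error, so I left it.
- **Other things on the bench:** the pot, the vial and the two tubes moved no more than 1.4 mm, which is within measuring noise.

**Problems:**
- **Force on the hinge bar or arm:** while feeling for clearance over the blue cap, I ran two further downward steps after the first contact. The gripper body briefly pressed the hinge bar or side arm, and the wrist read about 42 N. The limit is 40 N on a contact, so this may count as a breach; I can't tell how the force was shared.
- **Orange-cap bottle against the foot plate:** it met the plate at about 25 N before I backed off. On release it settled about 1 mm into the cradle.

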